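# Rack a grinding wheel and snap the keeper bar on

## Task

Make the grinding-wheel rack ready for transport: take the thick wheel off the sloping rest and stand it upright between the tines of the empty, wider slot, right down on its cradle rails and without dropping it. Then lay the keeper bar, grip upward, across the top of the rack from post to post and push it straight down until both snap hooks have clicked over its ends. Leave the thin wheel standing in its slot and do not disturb the screw box, the tape measure or the roll of tape.

Things in the scene. Friction and masses are not known exactly. Their poses are not given: they have to be found in the camera images.
- rack: Grinding-wheel rack, fixed; wooden base board 150 (x) x 250 (y) x 15 mm. Origin: centre of its underside; z up; y along the row of two slots (= axis of a racked wheel). Upright steel tines, 8 mm thick, round tops at z = 85, stand at x = -42 and 42 on both sides of each slot. Wooden end posts (36 x 13 mm, top z = 147) at y = -98 and 98, a black snap hook at each one's outer face.
- wide_slot (a point): Seat of the thick wheel's centre in the wide, empty slot (26 mm free between its tines): rack frame (0, 35, 80.5) mm; axes as the rack's. The rim rests on two 10 mm steel rods along y at x = -30 and 30, tops 25 mm above the bench.
- narrow_slot (a point): Seat of the thin wheel's centre in the narrow slot (18 mm free between its tines), where it stands already: rack frame (0, -35, 80.5) mm; axes as the rack's.
- bar_seat (a point): Where the keeper bar's origin (centre of its underside) must come: between the end posts at the height of their tops, rack frame (0, 0, 147) mm, 4 mm above the wheels' tops. Axes as the rack's: the bar lies along y.
- hook_left (a joint): Sprung hook, 20 mm wide, at the rack's +y end, pivot 100 mm up; 0 = straight, grows to 0.25 rad as it bends outward. Its head (189 to 163.5 mm up) slopes inward 25 degrees off vertical as a lead-in (takes the bar up to 4 mm off centre along y) to a barb that overhangs the seated bar's end by 5 mm; then it springs back to 0. Its stem stands 3.5 mm off the bar's end. Past both hooks takes 5 to 15 N.
- hook_right (a joint): The same hook at the -y end of the rack; 0 = standing straight, grows as its head bends outward.
- thick_wheel: Grey grinding wheel, 125 mm diameter, 20 mm thick, about 0.45 kg, with a bore and a brown card ring at its middle. Origin: its centre; z is its axis. At the start it lies on the sloping rest, z pointing off the slope (up and away from the robot), x pointing down the slope.
- thin_wheel: The same, 12 mm thick, standing in the rack's narrow slot. Origin: its centre; z is its axis.
- rest: Fixed sloping wooden rest, base board 130 (x) x 110 (y) x 12 mm, reaching from x = -55 to 75 of the origin on the bench. Its 100 mm wide panel slopes 60 degrees from level: upper edge on the -x side (toward the robot), foot with a lip on the +x side. The panel ends 80 mm up the slope, so the uppermost 45 mm of the wheel stand free, front and back. Wheel centre here: (12.4, 0, 83.1) mm.
- keeper_bar: Aluminium bar 24 (x) x 210 (y) x 14 (z) mm with a black grip block 24 (x) x 50 (y) x 22 (z) mm on the middle of its top (36 mm high in all), about 0.18 kg. Origin: centre of its underside; y is its long side. It lies flat on the bench, grip upward; either end may go to either hook.
- screw_box: Small open cardboard box of screws, 92 x 109 x 58 mm; a bystander. Origin: centre of its underside.
- tape_measure: Yellow tape measure, 34 x 79 x 66 mm; a bystander. Origin: under its middle.
- masking_tape: Roll of masking tape lying flat, 100 mm across, 25 mm high; a bystander. Origin: centre of its underside.
Things that resemble listed ones, but are neither listed nor needed, are in the scene too. What is shaped like the thick_wheel but orange is not meant.

How it is judged:
By the outcome, as a careful person would: the job done as asked, in the order asked, and still so for the second after the job is handed in, with the robot touching nothing.
It also fails if it takes over 53 s, if anything falls off the work surface, if the arm or the gripper's body presses on something with over 40 N, if the wrist force passes 120 N, or if a joint passes its speed limit or range.

## Robot

A 6-joint arm with a two-finger parallel gripper is mounted at the origin on the work surface; the furniture and walls round the work are solid. World frame = base frame: x ahead of the robot, y to its left, z up, the work surface at z = 0. Lengths are in m, angles in rad, forces in N, time in s.
With the tool pointing down it reaches from about 0.3 to 0.775 m from the base axis. Payload 14.6 kg.
Tool frame: the origin (TCP) lies at the centre of the arm's flange, where the gripper is bolted on; the fingertips stand 173 mm ahead of it and the grasp point (between the pads) lies 155 mm ahead of it; z points along the fingers, y is the line along which they close (so a half turn about z gives the same grasp; the last joint's range is limited). The gripper opens to 85 mm and grips with 20 to 120 N. Pads are 22 mm wide; open, the fingers measure 114 mm over their backs; the gripper's body (76 mm by 85 mm) begins 54 mm behind the grasp point. The pads swing forward as they close: fully open they stand 13 mm farther back than shut.
Start: joints at [1.127, 0.3, 1.521, -0, 1.321, -0.067], TCP at [0.202, 0.511, 0.405] pointing down, gripper open.
Joint ranges: [-3.03, 3.03], [-0.79, 2.21], [0.23, 2.52], [-1.04, 4.18], [0, 3.07], [-2.55, 2.55]. Speed limits (rad/s): [2.22, 2.22, 2.57, 3.14, 3.14, 3.14].

## Interface

Orientations are given as a rotation vector (axis times angle).
In Python, from plant import * gives the robot as it stands. The module is installed in compiled form; this text tells all that it offers.
- The arm moves only by the tool send_rows, never from a script. Its argument "rows" is a list of rows, each an object with "delta_pos": the shift along the tool's x, y, z in mm, a list of three; "rot": the turn, a rotation vector about the tool's x, y, z in degrees, a list of three; "gripper": the finger opening in mm, from 0 to 85.4. A call has 1 to 5 rows; each row shifts and turns the commanded pose from where the row before left it, along the tool's axes as they then stand; what a row does not reach is not made up. A row lasts 1/12 s, in which the tool goes at most 41.7 mm and 7.16 degrees, less where a joint would pass 70% of its speed; a pose out of reach is approached as far as the arm can. A call with a gripper value outside its range is refused whole. The fingers move at their own pace and stop on an object; "force" is the grip in N (left out, the last holds). Time passes only in rows, so rows that do not move let the fingers close. It gives the time, the measured TCP pose, the force, the opening and the grip force at its end, in the units of the state.
- state(): the state, without advancing time (a new reading comes with each control period).
- get_image(name): name is "scene" or "top"; returns the picture (400x640x3 uint8, red, green, blue); there is no depth.
- camera_params(name): a dict with "intrinsics" (3x3 intrinsics, pixels), "world_from_camera" (4x4, takes a point from camera to world coordinates). Camera axes: x right, y down, z forward; pixel columns grow to the right and rows downward; lengths in m; the calibration is good to about 2 mm. A picture is of the moment at which its call begins. camera_params takes no time and is no camera call.
- job_done(): hands the job in; it is judged then, once.
The state is a dict: "clock": time; "joint_pos": joint angles; "dq": joint speeds; "tau": joint torques, N m; "eef_pos": TCP position; "tool_rot": TCP orientation; "wrist_force": force on the tool from outside, world axes, zero at the start; "ft_torque": the same for the moment, N m; "grip_width": finger opening in m; "finger_force": force on a finger pad.
Only numpy, scipy, OpenCV 4.12 (cv2) and the standard library are available. Lean on these libraries where they do the work, as an engineer would, in place of code of your own. Each camera call takes 0.05 s, during which the arm holds its last target. There are 200 camera calls.

## Working session

There is one attempt and no reset: what is moved stays moved. The work goes in short steps, Python scripts to look and compute and a tool call to move; the robot and the scene stay as the last step left them, time stands still between calls to the robot, and variables do not carry over. Pictures are saved under pics/ and viewed, at most 10 in all, crops included, and the job is handed in when it is done.

Besides the shell and the picture viewer there is one more tool, called after ">>>" as a command line: name --argument value ..., lists and objects as JSON in quotes. send_rows: Moves the arm, as the interface text tells. Its arguments: {"type":"object","properties":{"rows":{"type":"array"},"force":{"type":"number"}},"required":["rows"]}

```bash
mkdir -p pics; python3 - <<'E'
from plant import *
import cv2
print(state())
for n in("scene","top"):
    im=get_image(n); cv2.imwrite(f"pics/{n}0.png",im[...,::-1]); p=camera_params(n); print(n,p)
E
```

```text
{'clock': 0.0, 'joint_pos': array([ 1.12740074e+00,  3.00475168e-01,  1.52158195e+00,  1.61775976e-05,
        1.32071084e+00, -6.66177012e-02]), 'dq': array([ 1.28851664e-05, -1.57450917e-03,  5.47149057e-04, -1.60071527e-03,
       -2.32193788e-04, -4.18960221e-04]), 'tau': array([ 1.16296123e-03, -5.43485606e+01, -3.61801422e+01, -2.57973431e-05,
        3.92151225e-03, -1.31311708e-04]), 'eef_pos': array([0.20235608, 0.51138627, 0.4041186 ]), 'tool_rot': array([-5.88294475e-01, -3.08570136e+00,  1.78006256e-03]), 'wrist_force': array([ 0.30763489, -0.00501259, -0.13335057]), 'ft_torque': array([-0.0167179 ,  0.031806  , -0.00300881]), 'finger_force': 0.0, 'grip_width': 0.08534484566179425}
scene {'intrinsics': array([[495.18577594,   0.        , 314.41439456],
       [  0.        , 495.18577594, 205.16398757],
       [  0.        ,   0.        ,   1.        ]]), 'world_from_camera': array([[ 0.67489447, -0.50122061,  0.5415675 , -0.33043372],
       [-0.73788969, -0.46438826,  0.48975744, -0.73125781],
       [ 0.00602107, -0.73015166, -0.68325859,  1.12837126],
       [ 0.        ,  0.        ,  0.        ,  1.        ]])}
top {'intrinsics': array([[458.22149038,   0.        , 317.85918654],
       [  0.        , 458.22149038, 204.43887871],
       [  0.        ,   0.        ,   1.        ]]), 'world_from_camera': array([[-2.00148972e-02, -9.96445765e-01,  8.18244523e-02,
         3.71174114e-01],
       [-9.99798811e-01,  2.00557760e-02, -3.22365306e-04,
        -2.60515322e-03],
       [-1.31983334e-03, -8.18144422e-02, -9.96646705e-01,
         1.27493650e+00],
       [ 0.00000000e+00,  0.00000000e+00,  0.00000000e+00,
         1.00000000e+00]])}
```

View pics/scene0.png

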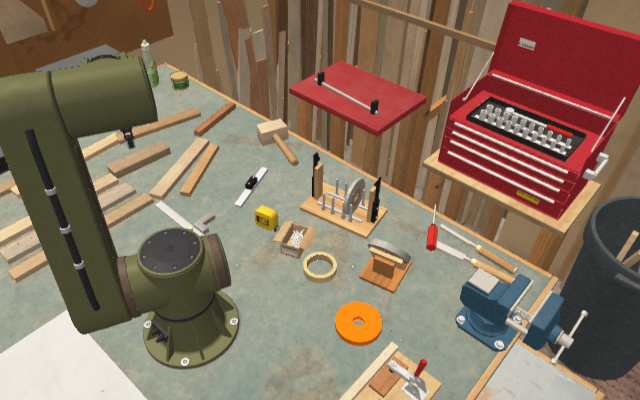

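View pics/top0.png

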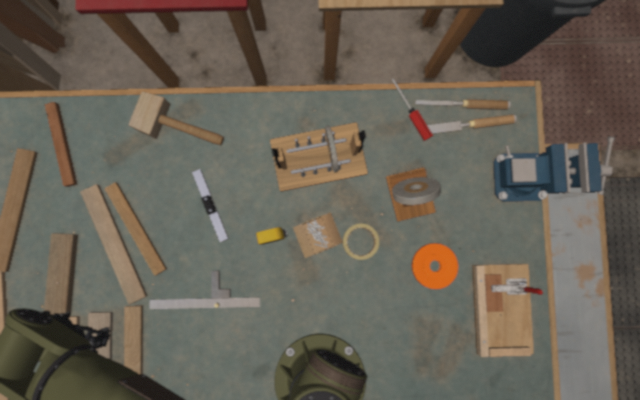

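```bash
python3 - <<'E'
import cv2
t=cv2.imread("pics/top0.png"); s=cv2.imread("pics/scene0.png")
cv2.imwrite("pics/c_top.png",cv2.resize(t[110:230,260:450],None,fx=4.2,fy=4.2,interpolation=cv2.INTER_CUBIC))
cv2.imwrite("pics/c_sc.png",cv2.resize(s[140:295,230:420],None,fx=3.8,fy=3.8,interpolation=cv2.INTER_CUBIC))
E
```

```text
(no output)
```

View pics/c_top.png

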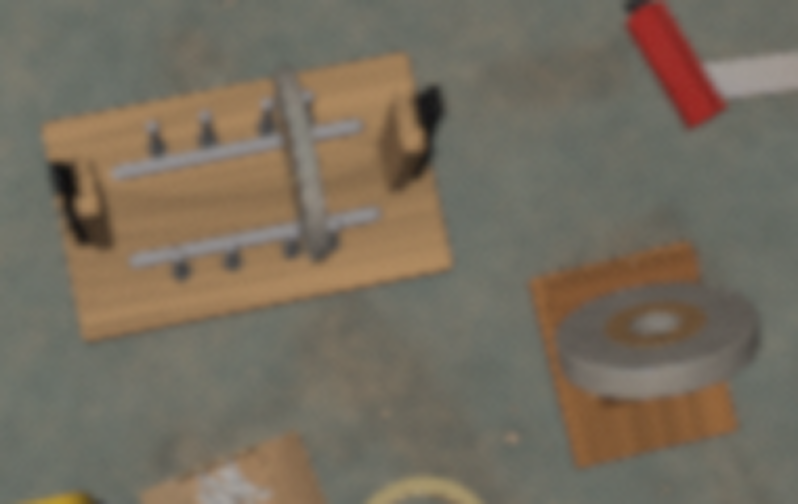

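View pics/c_sc.png

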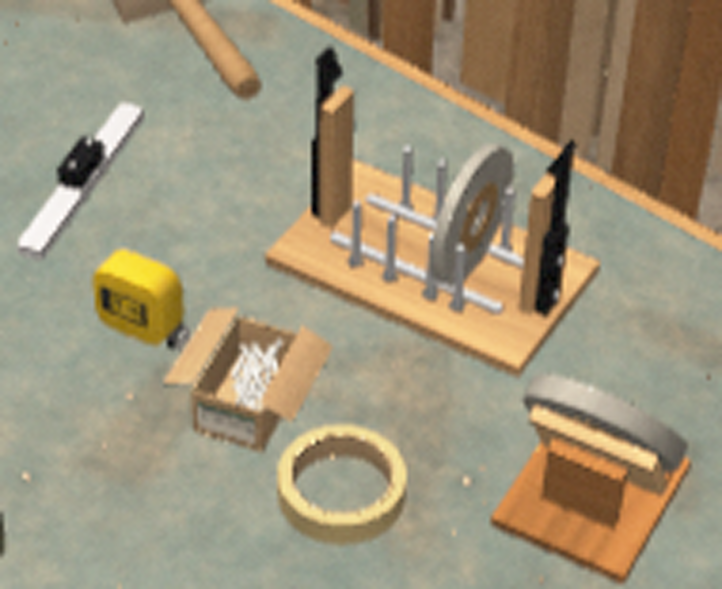

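```bash
cat > h.py <<'E'
from plant import *
import cv2, numpy as np
from scipy.spatial.transform import Rotation as R
CAM={n:camera_params(n) for n in("scene","top")}
def ray(n,uv):
    p=CAM[n];T=p["world_from_camera"]
    return T[:3,3],T[:3,:3]@np.linalg.inv(p["intrinsics"])@np.array([*uv,1.])
def plane(n,uv,z):
    o,d=ray(n,uv);return o+d*(z-o[2])/d[2]
def proj(n,P):
    p=CAM[n];T=p["world_from_camera"];c=p["intrinsics"]@(T[:3,:3].T@(np.asarray(P)-T[:3,3]));return c[:2]/c[2]
def two(uvs,uvt):
    A=[];b=[]
    for n,uv in(("scene",uvs),("top",uvt)):
        o,d=ray(n,uv);d=d/np.linalg.norm(d);M=np.eye(3)-np.outer(d,d);A.append(M);b.append(M@o)
    A=np.vstack(A);b=np.hstack(b);x=np.linalg.lstsq(A,b,rcond=None)[0];return x,np.abs(A@x-b).max()
def refine(im,c,w=4,skip=.1):
    """subpixel corner refinement: strongest edge along each side, line fit, intersections"""
    g=cv2.GaussianBlur(im.astype(np.float32),(0,0),.7);c=np.array(c,float);L=[]
    for i in range(len(c)):
        a,b=c[i],c[(i+1)%len(c)];t=(b-a)/np.linalg.norm(b-a);nn=np.array([-t[1],t[0]]);P=[]
        s=np.arange(-w,w+.01,.1)
        for f in np.linspace(skip,1-skip,40):
            q=(a+f*(b-a)+s[:,None]*nn).astype(np.float32)
            v=cv2.remap(g,q[None,:,0],q[None,:,1],cv2.INTER_LINEAR)[0]
            e=np.abs(np.gradient(v,axis=0)).sum(1);m=e**4
            P.append(q[np.argmax(e)])
        vx,vy,x,y=cv2.fitLine(np.array(P),cv2.DIST_HUBER,0,.01,.01).ravel();L.append(np.cross([x,y,1],[x+vx,y+vy,1]))
    o=[]
    for i in range(len(c)):
        x=np.cross(L[i-1],L[i]);o.append(x[:2]/x[2])
    return np.array(o)
E
cat > m1.py <<'E'
from h import *
t=cv2.imread("pics/top0.png"); s=cv2.imread("pics/scene0.png")
ct=lambda L:[(x/4.2+260-.4,y/4.2+110-.4) for x,y in L]
cs=lambda L:[(x/3.8+230-.4,y/3.8+140-.4) for x,y in L]
def rep(nm,n,im,c,z,w=3):
    for tag,q in(("pick",np.array(c)),("ref",refine(im,c,w))):
        P=np.array([plane(n,u,z)[:2] for u in q]);e=np.roll(P,-1,0)-P
        print(nm,n,tag,q.round(1).tolist(),"\n  ctr",(P.mean(0)*1e3).round(1),"len",(np.linalg.norm(e,axis=1)*1e3).round(1),"ang",np.degrees(np.arctan2(e[:,1],e[:,0])).round(1))
rep("rack","top",t,ct([(44,122),(408,53),(452,267),(85,338)]),.015)
rep("rest","top",t,ct([(530,283),(692,243),(736,430),(577,467)]),.012,2)
rep("rack","scene",s,cs([(266,257),(365,162),(598,265),(518,365)]),.015,2)
rep("rest","scene",s,cs([(492,518),(557,437),(690,462),(622,572)]),.012,2)
# bar: white mask contour
for n,im,roi in(("top",t,(190,240,160,245)),("scene",s,(232,272,160,210))):
    x0,x1,y0,y1=roi;h=cv2.cvtColor(im[y0:y1,x0:x1],cv2.COLOR_BGR2HSV)
    m=((h[...,1]<35)&(h[...,2]>165))|(h[...,2]<60);m=cv2.morphologyEx(m.astype(np.uint8),cv2.MORPH_CLOSE,np.ones((3,3)))
    k,l,st,_=cv2.connectedComponentsWithStats(m);i=1+st[1:,4].argmax();pts=np.argwhere(l==i)[:,::-1].astype(np.float32)
    print(n,st[i]);b=cv2.boxPoints(cv2.minAreaRect(pts))+[x0,y0]
    rep("bar",n,im,b,.014,2)
E
python3 m1.py
```

```text
rack top pick [[270.1, 138.6], [356.7, 122.2], [367.2, 173.2], [279.8, 190.1]] 
  ctr [610.1  -7.5] len [246.7 146.7 246.6 147.2] ang [ -80.3 -170.1   99.9    9.9]
rack top ref [[269.8, 138.9], [355.4, 122.0], [367.5, 172.8], [279.7, 190.4]] 
  ctr [610.2  -6.5] len [244.  147.2 248.2 147.5] ang [ -79.8 -168.3  100.3   10. ]
rest top pick [[385.8, 177.0], [424.4, 167.5], [434.8, 212.0], [397.0, 220.8]] 
  ctr [ 498.1 -260.1] len [110.9 127.  107.6 125.3] ang [ -77.2 -169.1  101.9   12.4]
rest top ref [[384.7, 176.1], [423.5, 166.9], [435.4, 212.2], [396.8, 221.1]] 
  ctr [ 498.8 -259. ] len [111.3 130.  109.7 129.1] ang [ -77.7 -167.6  101.9   13.1]
rack scene pick [[299.6, 207.2], [325.7, 182.2], [387.0, 209.3], [365.9, 235.7]] 
  ctr [608.2 -12.8] len [153.9 239.6 141.7 243.2] ang [   7.8  -81.8 -170.8  101.1]
rack scene ref [[298.5, 206.2], [325.5, 182.5], [385.8, 209.8], [365.6, 236.2]] 
  ctr [606.4 -11.2] len [151.  237.2 140.3 249.2] ang [   5.5  -82.5 -169.9   99.9]
rest scene pick [[359.1, 275.9], [376.2, 254.6], [411.2, 261.2], [393.3, 290.1]] 
  ctr [ 490.2 -266.8] len [ 9
[... 236 characters left out ...]
  24  44 307]
bar top pick [[201.8, 199.1], [209.9, 195.8], [226.7, 237.7], [218.6, 241.0]] 
  ctr [442.1 283.2] len [ 24.  125.3  23.8 125.2] ang [ -69.1 -158.5  110.7   21.6]
bar top ref [[200.0, 197.2], [210.1, 194.7], [227.0, 237.7], [220.1, 241.9]] 
  ctr [443.6 283.1] len [ 28.6 128.2  22.2 135.9] ang [ -77.  -158.8  120.2   23.9]
scene [   0    0   40   50 1299]
bar scene pick [[232.0, 160.0], [271.0, 160.0], [271.0, 209.0], [232.0, 209.0]] 
  ctr [487.3 302. ] len [142.  259.8 127.1 260.8] ang [ -47.1 -133.9  132.8   49.4]
bar scene ref [[232.4, 160.6], [271.7, 158.3], [270.7, 207.2], [232.0, 208.0]] 
  ctr [491.2 305.1] len [142.9 261.  126.3 252.4] ang [ -41.8 -134.7  134.4   49.1]
```

```bash
cat > m2.py <<'E'
from h import *
t=cv2.imread("pics/top0.png"); s=cv2.imread("pics/scene0.png")
ry=np.radians(12.2);rc=np.array([.4985,-.2595]);
def F(c,yaw,p):
    return np.r_[np.array(c)+R.from_euler('z',yaw).as_matrix()[:2,:2]@np.array(p[:2])/1e3,p[2]/1e3]
ro=rc-.010*np.array([np.cos(ry),np.sin(ry)])
fc=F(ro,ry,(12.4+8.66,0,88.1));print("rest origin",ro,"face ctr",fc,"wheel ctr",F(ro,ry,(12.4,0,83.1)),"proj top",proj("top",fc),"proj scene", proj("scene",F(ro,ry,(12.4,0,83.1))))
# bore/ring in top: brown mask
x0,x1,y0,y1=395,435,178,198
h=cv2.cvtColor(t[y0:y1,x0:x1],cv2.COLOR_BGR2HSV);m=(h[...,1]>60).astype(np.uint8)
p=np.argwhere(m)[:,::-1];print("ring bbox",p.min(0)+[x0,y0],p.max(0)+[x0,y0],"mid",(p.min(0)+p.max(0))/2+[x0,y0])
yw=np.radians(10.);c=(.610,-.007)
for nm,P in dict(thin_top=(0,-35,143),hookL=(0,111,189),hookR=(0,-111,189),postL=(0,98,147),postR=(0,-98,147),postLa=(-18,91.5,147),postLb=(18,91.5,147),postLc=(18,104.5,147),postRa=(-18,-91.5,147)).items():
    w=F(c,yw,P);a=proj("top",w);b=proj("scene",w);print(nm,"top px",a.round(1),"crop",((a-[260,110]+.4)*4.2).round(),"scene",b.round(1),"crop",((b-[230,140]+.4)*3.8).round())
for n,im,roi in(("top",t,(185,236,160,250)),("scene",s,(230,272,160,210))):
    x0,x1,y0,y1=roi;h=cv2.cvtColor(im[y0:y1,x0:x1],cv2.COLOR_BGR2HSV);bg=np.median(h.reshape(-1,3),axis=0);print("bg",bg)
    v=h[...,2].astype(int);m=((v>bg[2]+35)).astype(np.uint8);m2=(v<60).astype(np.uint8)
    p=np.argwhere(m|m2)
    k,l,st,ce=cv2.connectedComponentsWithStats(m|m2,connectivity=8);i=1+st[1:,4].argmax();pts=np.argwhere(l==i)[:,::-1].astype(np.float32)+[x0,y0]
    r=cv2.minAreaRect(pts.astype(np.float32));b=cv2.boxPoints(r);P=np.array([plane(n,u,.014)[:2] for u in b]);e=np.roll(P,-1,0)-P
    print(n,st[i],b.round(1).tolist(),"ctr",P.mean(0).round(4),np.linalg.norm(e,axis=1).round(4),np.degrees(np.arctan2(e[:,1],e[:,0])).round(1))
    q=np.argwhere(m2)[:,::-1].mean(0)+[x0,y0];print("  grip",q,plane(n,q,.032))
S=state();print(R.from_rotvec(S["tool_rot"]).as_matrix().round(3))
E
python3 m2.py
```

```text
rest origin [ 0.48872584 -0.26161325] face ctr [ 0.50931022 -0.25716275  0.0881    ] wheel ctr [ 0.5008458  -0.25899282  0.0831    ] proj top [415.05156037 186.92327244] proj scene [387.59269066 250.30783362]
ring bbox [395 178] [428 192] mid [411.5 185. ]
thin_top top px [332.  143.7] crop [304. 143.] scene [354.7 180.7] crop [475. 156.]
hookL top px [272.9 151.2] crop [ 56. 175.] scene [314.7 153.1] crop [323.  51.]
hookR top px [363.5 133.6] crop [436. 101.] scene [378.2 177.8] crop [565. 145.]
postL top px [279.7 153.5] crop [ 85. 185.] scene [318.1 165. ] crop [336.  97.]
postR top px [356.8 138.5] crop [408. 122.] scene [373. 187.] crop [545. 180.]
postLa top px [283.6 160. ] crop [101. 212.] scene [316.8 168.7] crop [331. 111.]
postLb top px [280.9 146.1] crop [ 90. 153.] scene [322.8 162.8] crop [354.  88.]
postLc top px [275.8 147. ] crop [ 68. 157.] scene [319.4 161.4] crop [341.  83.]
postRa top px [355.7 146. ] crop [403. 153.] scene [368.3 189.5] crop [527. 190.]
bg [ 53.  18. 113.]
top [ 25  53  17  29 237] [[208.89999389648438, 215.1999969482422], [216.6999969482422, 212.10000610351562], [227.10000610351562, 238.1999969482422], [219.3000030517578, 241.3000030517578]] ctr [0.4189 0.2729] [0.0229 0.0776 0.0228 0.0776] [ -69.2 -158.5  110.7   21.6]
  grip [208.86363636 204.47272727] [0.47909782 0.29367424 0.032     ]
bg [ 40.  25. 165.]
scene [  5   7  32  39 280] [[232.10000610351562, 201.89999389648438], [259.79998779296875, 163.5], [266.79998779296875, 168.60000610351562], [239.10000610351562, 207.0]] ctr [0.4794 0.3009] [0.2184 0.0398 0.2146 0.0356] [  22.4  -94.  -158.4   89.4]
  grip [250.84337349 182.73493976] [0.47400572 0.28858256 0.032     ]
[[-0.93   0.368 -0.   ]
 [ 0.368  0.93  -0.001]
 [ 0.    -0.001 -1.   ]]
```

```bash
cat > go.py <<'E'
from h import *
from scipy.linalg import logm,expm
def pose(yaw,tilt,grasp,back=0,S=None):
    """tool y at heading yaw (deg), tool z tilted from straight down by tilt toward that heading; grasp point (m)"""
    c,s=np.cos(np.radians(yaw)),np.sin(np.radians(yaw));k,q=np.sin(np.radians(tilt)),np.cos(np.radians(tilt))
    z=np.array([k*c,k*s,-q]);y=np.array([q*c,q*s,k]);T=np.eye(4);T[:3,:3]=np.c_[np.cross(y,z),y,z];T[:3,3]=np.array(grasp)-(.155+back)*z;return T
def cur():
    S=state();T=np.eye(4);T[:3,:3]=R.from_rotvec(S["tool_rot"]).as_matrix();T[:3,3]=S["eef_pos"];return T
def show(T,A=None):
    A=cur() if A is None else A
    D=np.linalg.inv(A)@T;d=D[:3,3]*1e3;r=np.degrees(R.from_matrix(D[:3,:3]).as_rotvec())
    n=int(np.ceil(max(np.linalg.norm(d)/40,np.linalg.norm(r)/7)));n=max(n,1);Q=np.real(expm(logm(D)/n))
    print("total",d.round(1),r.round(1),"| n",n,"row",(Q[:3,3]*1e3).round(1),np.degrees(R.from_matrix(Q[:3,:3]).as_rotvec()).round(2))
def W(): # wheel at rest
    return pose(12.2,30,np.array([.5005,-.2605,.0831])-.0405*np.array([.5*np.cos(np.radians(12.2)),.5*np.sin(np.radians(12.2)),-.866]))
E
python3 - <<'E'
from go import *
T=W();H=T.copy();H[:3,3]-=.1*T[:3,2];print(T[:3,3],H[:3,3]);show(H);show(T,H)
E
```

```text
[ 0.4049576  -0.281157    0.25240694] [ 0.3560868  -0.29172324  0.33900948]
total [-438.5 -690.1   65.8] [-27.6 -14.7  54.9] | n 21 row [-34.5 -21.5  -0.6] [-1.31 -0.7   2.61]
total [  0.   0. 100.] [-0. -0.  0.] | n 3 row [ 0.   0.  33.3] [ 0. -0.  0.]
```

>>> send_rows --rows '[{"delta_pos": [-34.5, -21.5, -0.6], "rot": [-1.31, -0.7, 2.61], "gripper": 50}, {"delta_pos": [-34.5, -21.5, -0.6], "rot": [-1.31, -0.7, 2.61], "gripper": 50}, {"delta_pos": [-34.5, -21.5, -0.6], "rot": [-1.31, -0.7, 2.61], "gripper": 50}, {"delta_pos": [-34.5, -21.5, -0.6], "rot": [-1.31, -0.7, 2.61], "gripper": 50}, {"delta_pos": [-34.5, -21.5, -0.6], "rot": [-1.31, -0.7, 2.61], "gripper": 50}]' --force 40

```text
clock: 0.52
eef_pos: [0.3081, 0.3363, 0.406]
tool_rot: [0.913, 2.916, 0.155]
wrist_force: [2.1, 0.4, 0.4]
grip_width: 0.0499
finger_force: 0.0
```

>>> send_rows --rows '[{"delta_pos": [-34.5, -21.5, -0.6], "rot": [-1.31, -0.7, 2.61], "gripper": 50}, {"delta_pos": [-34.5, -21.5, -0.6], "rot": [-1.31, -0.7, 2.61], "gripper": 50}, {"delta_pos": [-34.5, -21.5, -0.6], "rot": [-1.31, -0.7, 2.61], "gripper": 50}, {"delta_pos": [-34.5, -21.5, -0.6], "rot": [-1.31, -0.7, 2.61], "gripper": 50}, {"delta_pos": [-34.5, -21.5, -0.6], "rot": [-1.31, -0.7, 2.61], "gripper": 50}]'

```text
clock: 0.93
eef_pos: [0.371, 0.1435, 0.4007]
tool_rot: [1.205, 2.708, 0.299]
wrist_force: [2.2, 0.7, 0.1]
grip_width: 0.05
finger_force: 0.0
```

>>> send_rows --rows '[{"delta_pos": [-34.5, -21.5, -0.6], "rot": [-1.31, -0.7, 2.61], "gripper": 50}, {"delta_pos": [-34.5, -21.5, -0.6], "rot": [-1.31, -0.7, 2.61], "gripper": 50}, {"delta_pos": [-34.5, -21.5, -0.6], "rot": [-1.31, -0.7, 2.61], "gripper": 50}, {"delta_pos": [-34.5, -21.5, -0.6], "rot": [-1.31, -0.7, 2.61], "gripper": 50}, {"delta_pos": [-34.5, -21.5, -0.6], "rot": [-1.31, -0.7, 2.61], "gripper": 50}]'

```text
clock: 1.35
eef_pos: [0.3901, -0.0577, 0.3828]
tool_rot: [1.464, 2.467, 0.432]
wrist_force: [1.2, 0.3, -0.1]
grip_width: 0.0502
finger_force: 0.0
```

```bash
python3 - <<'E'
from go import *
T=W();H=T.copy();H[:3,3]-=.1*T[:3,2];S=state();print(S["clock"],S["eef_pos"],S["joint_pos"].round(2),S["wrist_force"].round(2));show(H)
E
```

```text
1.35 [ 0.39006752 -0.05771527  0.38281193] [-0.28 -0.08  2.01  0.28  0.92 -0.92] [ 1.2   0.33 -0.07]
total [-187.9 -150.1   -1.6] [-7.8 -4.1 15.6] | n 7 row [-29.3 -18.2  -0.6] [-1.11 -0.59  2.23]
```

>>> send_rows --rows '[{"delta_pos": [-34.5, -21.5, -0.6], "rot": [-1.31, -0.7, 2.61], "gripper": 50}, {"delta_pos": [-34.5, -21.5, -0.6], "rot": [-1.31, -0.7, 2.61], "gripper": 50}, {"delta_pos": [-34.5, -21.5, -0.6], "rot": [-1.31, -0.7, 2.61], "gripper": 50}, {"delta_pos": [-34.5, -21.5, -0.6], "rot": [-1.31, -0.7, 2.61], "gripper": 50}, {"delta_pos": [-34.5, -21.5, -0.6], "rot": [-1.31, -0.7, 2.61], "gripper": 50}]'

```text
clock: 1.77
eef_pos: [0.3661, -0.2562, 0.3475]
tool_rot: [1.69, 2.199, 0.552]
wrist_force: [0.9, 0.8, -0.8]
grip_width: 0.0501
finger_force: 0.0
```

>>> send_rows --rows '[{"delta_pos": [-34.5, -21.5, -0.6], "rot": [-1.31, -0.7, 2.61], "gripper": 50}, {"delta_pos": [0, 0, 0], "rot": [0, 0, 0], "gripper": 50}, {"delta_pos": [0, 0, 0], "rot": [0, 0, 0], "gripper": 50}]'

```text
clock: 2.02
eef_pos: [0.3565, -0.2939, 0.3376]
tool_rot: [1.734, 2.144, 0.574]
wrist_force: [-0.1, 1.5, -1.1]
grip_width: 0.0501
finger_force: 0.0
```

```bash
python3 - <<'E'
from go import *
T=W();H=T.copy();H[:3,3]-=.1*T[:3,2];S=state();print(S["clock"],S["eef_pos"],S["joint_pos"].round(2),S["wrist_force"].round(2));show(H);show(T)
a=[get_image(n)[...,::-1] for n in("scene","top")]
b=[cv2.resize(a[0][170:300,330:430],(400,520),interpolation=cv2.INTER_CUBIC),cv2.resize(a[1][120:250,350:450],(400,520),interpolation=cv2.INTER_CUBIC)]
cv2.imwrite("pics/hov.png",np.hstack(b))
E
```

```text
2.0167 [ 0.35647773 -0.29388221  0.33757384] [-0.84  0.14  1.9   0.58  0.9  -1.37] [-0.08  1.55 -1.05]
total [ 2.2  0.8 -1.2] [-0.1 -0.  -0.1] | n 1 row [ 2.2  0.8 -1.2] [-0.08 -0.01 -0.15]
total [ 2.2  0.9 98.8] [-0.1 -0.  -0.1] | n 3 row [ 0.7  0.3 32.9] [-0.03 -0.   -0.05]
```

View pics/hov.png

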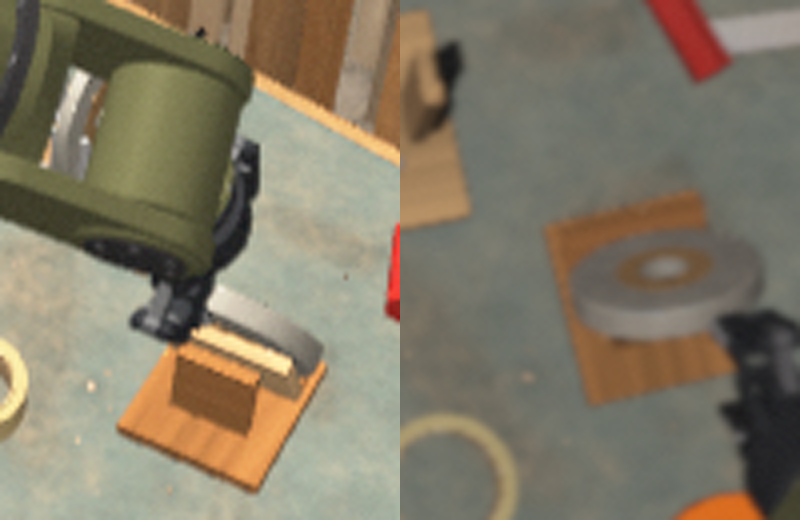

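>>> send_rows --rows '[{"delta_pos": [1, 0.4, 25], "rot": [0, 0, 0], "gripper": 50}, {"delta_pos": [1, 0.4, 25], "rot": [0, 0, 0], "gripper": 50}, {"delta_pos": [0, 0, 20], "rot": [0, 0, 0], "gripper": 50}, {"delta_pos": [0, 0, 15], "rot": [0, 0, 0], "gripper": 50}, {"delta_pos": [0, 0, 13], "rot": [0, 0, 0], "gripper": 50}]'

```text
clock: 2.53
eef_pos: [0.4064, -0.2783, 0.2534]
tool_rot: [1.726, 2.149, 0.575]
wrist_force: [0.5, -0.6, 0.2]
grip_width: 0.05
finger_force: 0.0
```

>>> send_rows --rows '[{"delta_pos": [0, 0, 0], "rot": [0, 0, 0], "gripper": 50}, {"delta_pos": [0, 0, 0], "rot": [0, 0, 0], "gripper": 50}]'

```text
clock: 2.7
eef_pos: [0.4058, -0.2789, 0.2543]
tool_rot: [1.727, 2.149, 0.575]
wrist_force: [0.7, 0.0, 0.8]
grip_width: 0.0499
finger_force: 0.0
```

```bash
python3 - <<'E'
from go import *
show(W())
a=[get_image(n)[...,::-1] for n in("scene","top")]
b=[cv2.resize(a[0][200:300,340:420],(400,500),interpolation=cv2.INTER_CUBIC),cv2.resize(a[1][150:230,380:444],(400,500),interpolation=cv2.INTER_CUBIC)]
cv2.imwrite("pics/hov2.png",np.hstack(b))
E
```

```text
total [-2.  -2.1  1. ] [-0.  -0.1  0.2] | n 1 row [-2.  -2.1  1. ] [-0.04 -0.1   0.19]
```

View pics/hov2.png

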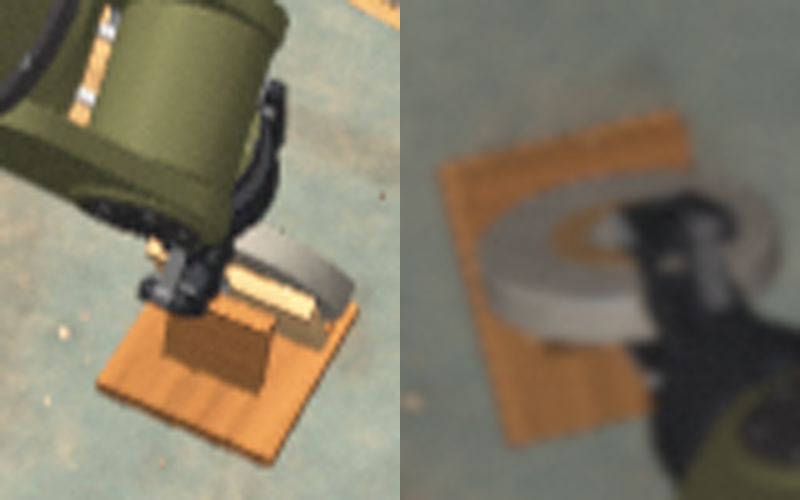

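>>> send_rows --rows '[{"delta_pos": [-2, -2, 1], "rot": [0, 0, 0], "gripper": 30}, {"delta_pos": [0, 0, 0], "rot": [0, 0, 0], "gripper": 20}, {"delta_pos": [0, 0, 0], "rot": [0, 0, 0], "gripper": 12}, {"delta_pos": [0, 0, 0], "rot": [0, 0, 0], "gripper": 12}, {"delta_pos": [0, 0, 0], "rot": [0, 0, 0], "gripper": 12}]' --force 80

```text
clock: 3.22
eef_pos: [0.4046, -0.2825, 0.253]
tool_rot: [1.728, 2.145, 0.574]
wrist_force: [-1.3, 0.6, 6.3]
grip_width: 0.0192
finger_force: 78.9
```

>>> send_rows --rows '[{"delta_pos": [0, 0, 0], "rot": [0, 0, 0], "gripper": 12}, {"delta_pos": [0, 0, 0], "rot": [0, 0, 0], "gripper": 12}, {"delta_pos": [0, 0, 0], "rot": [0, 0, 0], "gripper": 12}]'

```text
clock: 3.47
eef_pos: [0.4046, -0.2825, 0.253]
tool_rot: [1.728, 2.145, 0.574]
wrist_force: [-1.1, 0.4, 6.5]
grip_width: 0.0194
finger_force: 78.9
```

```bash
python3 - <<'E'
from go import *
S=state();print(S["clock"],S["wrist_force"].round(1),S["ft_torque"].round(2),S["grip_width"],S["finger_force"]);show(W())
E
```

```text
3.4667 [-1.1  0.4  6.5] [ 0.2  -0.19  0.16] 0.019447993385392 78.85810017585754
total [1.2 0.2 0.8] [0.  0.1 0.1] | n 1 row [1.2 0.2 0.8] [0.05 0.05 0.09]
```

```bash
python3 - <<'E'
from go import *
A=cur();H=A.copy();H[:3,3]-=.16*A[:3,2]
M=pose(100,0,(.40,-.20,.436-.155));G=pose(100,0,(.6039,.0275,.436-.155));show(M,H);show(G,M)
from scipy.linalg import fractional_matrix_power as f
D=np.linalg.inv(H)@M
for k in(.25,.5,.75):print((H@np.real(f(D,k)))[:3,3].round(3))
E
```

```text
total [ 81.3 102.9   8. ] [ 23.8  23.  -85.5] | n 14 row [-0.4 10.4 -0.3] [ 1.7   1.65 -6.11]
total [-240.3  188.6    0. ] [ 0.  0. -0.] | n 8 row [-30.   23.6   0. ] [ 0.  0. -0.]
[ 0.356 -0.289  0.409]
[ 0.381 -0.267  0.423]
[ 0.396 -0.236  0.432]
```

>>> send_rows --rows '[{"delta_pos": [0, 0, -10], "rot": [0, 0, 0], "gripper": 12}, {"delta_pos": [0, 0, -25], "rot": [0, 0, 0], "gripper": 12}, {"delta_pos": [0, 0, -40], "rot": [0, 0, 0], "gripper": 12}, {"delta_pos": [0, 0, -40], "rot": [0, 0, 0], "gripper": 12}, {"delta_pos": [0, 0, -40], "rot": [0, 0, 0], "gripper": 12}]'

```text
clock: 3.88
eef_pos: [0.3277, -0.2983, 0.3874]
tool_rot: [1.731, 2.148, 0.574]
wrist_force: [0.1, -1.2, -3.7]
grip_width: 0.0191
finger_force: 83.0
```

>>> send_rows --rows '[{"delta_pos": [0, 0, -5], "rot": [0, 0, 0], "gripper": 12}, {"delta_pos": [0, 0, 0], "rot": [0, 0, 0], "gripper": 12}]'

```text
clock: 4.05
eef_pos: [0.3255, -0.2994, 0.3924]
tool_rot: [1.728, 2.143, 0.572]
wrist_force: [-0.3, 0.9, -4.9]
grip_width: 0.0191
finger_force: 83.2
```

>>> send_rows --rows '[{"delta_pos": [-0.4, 10.4, -0.3], "rot": [1.7, 1.65, -6.11], "gripper": 12}, {"delta_pos": [-0.4, 10.4, -0.3], "rot": [1.7, 1.65, -6.11], "gripper": 12}, {"delta_pos": [-0.4, 10.4, -0.3], "rot": [1.7, 1.65, -6.11], "gripper": 12}, {"delta_pos": [-0.4, 10.4, -0.3], "rot": [1.7, 1.65, -6.11], "gripper": 12}, {"delta_pos": [-0.4, 10.4, -0.3], "rot": [1.7, 1.65, -6.11], "gripper": 12}]'

```text
clock: 4.47
eef_pos: [0.3688, -0.2807, 0.4129]
tool_rot: [1.115, 2.672, 0.407]
wrist_force: [-0.1, 0.7, -4.4]
grip_width: 0.0196
finger_force: 82.9
```

>>> send_rows --rows '[{"delta_pos": [-0.4, 10.4, -0.3], "rot": [1.7, 1.65, -6.11], "gripper": 12}, {"delta_pos": [-0.4, 10.4, -0.3], "rot": [1.7, 1.65, -6.11], "gripper": 12}, {"delta_pos": [-0.4, 10.4, -0.3], "rot": [1.7, 1.65, -6.11], "gripper": 12}, {"delta_pos": [-0.4, 10.4, -0.3], "rot": [1.7, 1.65, -6.11], "gripper": 12}, {"delta_pos": [-0.4, 10.4, -0.3], "rot": [1.7, 1.65, -6.11], "gripper": 12}]'

```text
clock: 4.88
eef_pos: [0.3965, -0.2397, 0.4278]
tool_rot: [0.374, 3.015, 0.197]
wrist_force: [-0.1, 0.2, -4.5]
grip_width: 0.0193
finger_force: 82.9
```

>>> send_rows --rows '[{"delta_pos": [-0.4, 10.4, -0.3], "rot": [1.7, 1.65, -6.11], "gripper": 12}, {"delta_pos": [-0.4, 10.4, -0.3], "rot": [1.7, 1.65, -6.11], "gripper": 12}, {"delta_pos": [-0.4, 10.4, -0.3], "rot": [1.7, 1.65, -6.11], "gripper": 12}, {"delta_pos": [-0.4, 10.4, -0.3], "rot": [1.7, 1.65, -6.11], "gripper": 12}, {"delta_pos": [0, 0, 0], "rot": [0, 0, 0], "gripper": 12}]'

```text
clock: 5.3
eef_pos: [0.4014, -0.1981, 0.4328]
tool_rot: [0.287, -3.123, -0.004]
wrist_force: [0.7, -0.5, -4.3]
grip_width: 0.0191
finger_force: 83.0
```

```bash
python3 - <<'E'
from go import *
S=state();print(S["clock"],S["joint_pos"].round(2),S["wrist_force"].round(1))
show(pose(100,0,(.6039,.0275,.436-.155)))
E
```

```text
5.3 [-0.54  0.05  1.75 -0.    1.35 -2.29] [ 0.7 -0.5 -4.3]
total [-240.2  185.    -3.9] [ 0.2 -0.3  0.5] | n 8 row [-29.9  23.2  -0.4] [ 0.02 -0.04  0.06]
```

>>> send_rows --rows '[{"delta_pos": [-30, 23.1, -0.3], "rot": [0, 0, 0], "gripper": 12}, {"delta_pos": [-30, 23.1, -0.3], "rot": [0, 0, 0], "gripper": 12}, {"delta_pos": [-30, 23.1, -0.3], "rot": [0, 0, 0], "gripper": 12}, {"delta_pos": [-30, 23.1, -0.3], "rot": [0, 0, 0], "gripper": 12}, {"delta_pos": [-30, 23.1, -0.3], "rot": [0, 0, 0], "gripper": 12}]'

```text
clock: 5.72
eef_pos: [0.5298, -0.0581, 0.4344]
tool_rot: [0.27, -3.126, -0.006]
wrist_force: [-0.2, -1.6, -4.4]
grip_width: 0.0194
finger_force: 83.0
```

>>> send_rows --rows '[{"delta_pos": [-30, 23.1, 0], "rot": [0, 0, 0], "gripper": 12}, {"delta_pos": [-30, 23.1, 0], "rot": [0, 0, 0], "gripper": 12}, {"delta_pos": [-30, 23.1, 0], "rot": [0, 0, 0], "gripper": 12}, {"delta_pos": [0, 0, 0], "rot": [0, 0, 0], "gripper": 12}, {"delta_pos": [0, 0, 0], "rot": [0, 0, 0], "gripper": 12}]'

```text
clock: 6.13
eef_pos: [0.6061, 0.0256, 0.4331]
tool_rot: [0.274, -3.124, -0.006]
wrist_force: [-0.1, -0.3, -4.5]
grip_width: 0.0192
finger_force: 83.1
```

>>> send_rows --rows '[{"delta_pos": [0, 0, 35], "rot": [0, 0, 0], "gripper": 12}, {"delta_pos": [0, 0, 25], "rot": [0, 0, 0], "gripper": 12}, {"delta_pos": [0, 0, 0], "rot": [0, 0, 0], "gripper": 12}, {"delta_pos": [0, 0, 0], "rot": [0, 0, 0], "gripper": 12}]'

```text
clock: 6.47
eef_pos: [0.6046, 0.0235, 0.3753]
tool_rot: [0.271, -3.125, -0.004]
wrist_force: [0.3, -0.2, -3.5]
grip_width: 0.019
finger_force: 82.8
```

```bash
python3 - <<'E'
from go import *
S=state();print(S["clock"],S["eef_pos"],S["joint_pos"].round(2),S["wrist_force"].round(1))
show(pose(100,0,(.6039,.0275,.121)))
a=[get_image(n)[...,::-1] for n in("scene","top")]
for n,i in zip(("scene1","top1"),a):cv2.imwrite(f"pics/{n}.png",i)
b=[cv2.resize(a[0][120:245,290:390],(400,500),interpolation=cv2.INTER_CUBIC),cv2.resize(a[1][100:200,260:375],(575,500),interpolation=cv2.INTER_CUBIC)[:,:400]]
cv2.imwrite("pics/hov3.png",np.hstack(b))
E
```

```text
6.4667 [0.60462726 0.02353267 0.37526331] [-0.02  0.45  1.39  0.    1.31 -1.77] [ 0.3 -0.2 -3.5]
total [-0.4  3.7 99.3] [ 0.2 -0.3 -0.1] | n 3 row [-0.1  1.3 33.1] [ 0.06 -0.09 -0.03]
```

View pics/hov3.png

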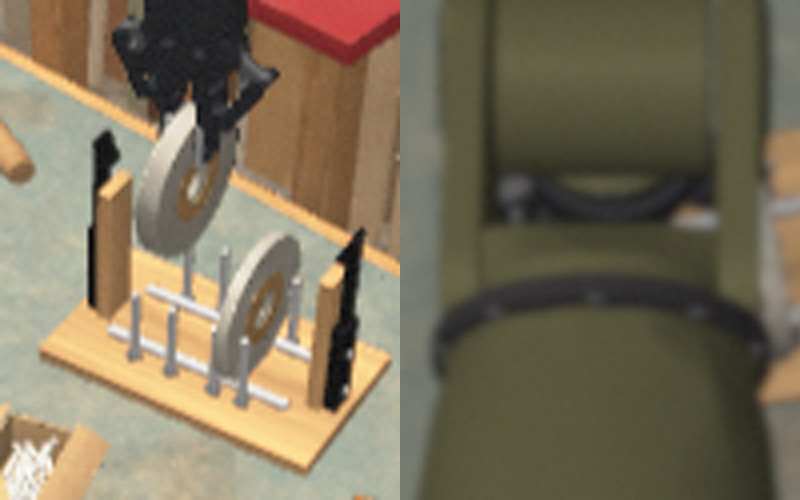

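```bash
python3 - <<'E'
from go import *
im=cv2.imread("pics/scene1.png")
def F(c,yaw,p):return np.r_[np.array(c)+R.from_euler('z',yaw,degrees=True).as_matrix()[:2,:2]@np.array(p[:2])/1e3,p[2]/1e3]
print("thick face pred",proj("scene",[.6063,.0137,.1798]));print("thin face pred",proj("scene",F((.61,-.007),10,(0,-41,80.5))))
J=[proj("scene",F((.61,-.007),10,(0,-41,80.5))+d)-proj("scene",F((.61,-.007),10,(0,-41,80.5))) for d in np.diag([.01]*3)];print("px per 10mm xyz",np.round(J,2).tolist())
hsv=cv2.cvtColor(im,cv2.COLOR_BGR2HSV)
for nm,(x0,x1,y0,y1) in dict(thick=(330,347,155,180),thin=(347,366,185,212)).items():
    h=hsv[y0:y1,x0:x1];m=((h[...,1]>75)&(h[...,0]<25)).astype(np.uint8);k,l,st,ce=cv2.connectedComponentsWithStats(m);i=1+st[1:,4].argmax()
    p=np.argwhere(l==i)[:,::-1].astype(np.int32);hu=cv2.convexHull(p);e=cv2.fitEllipse(hu);print(nm,st[i],(np.array(e[0])+[x0,y0]).round(1),e[1:])
# thin/thick outer outlines by edges? tine & rod points
x0,y0=290,120
for nm,P in dict(tine_LL=(-42,52,85),tine_L2=(-42,18,85),tine_R=(-42,-22,85),tine_R2=(-42,-48,85),far=(42,18,85),rodRend=(-30,-60,25)).items():
    u=proj("scene",F((.61,-.007),10,P));print(nm,((u-[x0,y0]+.4)*4).round())
E
```

```text
thick face pred [339.42601361 165.14614059]
thin face pred [355.11688584 196.48453226]
px per 10mm xyz [[1.99, -1.55], [-2.46, -1.44], [0.2, -2.36]]
thick [ 4  3 11 18 84] [339.  165.6] ((7.816249370574951, 20.051786422729492), 22.067928314208984)
thin [ 4  3 10 19 91] [355.6 196.7] ((6.654698848724365, 19.558378219604492), 21.870941162109375)
tine_LL [134. 291.]
tine_L2 [171. 306.]
tine_R [215. 325.]
tine_R2 [244. 337.]
far [224. 248.]
rodRend [260. 389.]
```

>>> send_rows --rows '[{"delta_pos": [-1, 2.8, 10], "rot": [0, 0, 0], "gripper": 12}, {"delta_pos": [0, 0, 10], "rot": [0, 0, 0], "gripper": 12}, {"delta_pos": [0, 0, 0], "rot": [0, 0, 0], "gripper": 12}]'

```text
clock: 6.82
eef_pos: [0.6049, 0.0274, 0.3542]
tool_rot: [0.274, -3.125, -0.003]
wrist_force: [-0.9, 0.2, -4.9]
grip_width: 0.0192
finger_force: 83.1
```

>>> send_rows --rows '[{"delta_pos": [0, 0, 7], "rot": [0, 0, 0], "gripper": 12}, {"delta_pos": [0, 0, 7], "rot": [0, 0, 0], "gripper": 12}, {"delta_pos": [0, 0, 7], "rot": [0, 0, 0], "gripper": 12}, {"delta_pos": [0, 0, 7], "rot": [0, 0, 0], "gripper": 12}, {"delta_pos": [0, 0, 0], "rot": [0, 0, 0], "gripper": 12}]'

```text
clock: 7.23
eef_pos: [0.605, 0.0273, 0.3264]
tool_rot: [0.274, -3.125, -0.003]
wrist_force: [-0.9, 0.3, -5.3]
grip_width: 0.0192
finger_force: 83.1
```

```bash
python3 - <<'E'
from go import *
S=state();print(S["clock"],S["eef_pos"],S["wrist_force"].round(1),S["ft_torque"].round(2))
show(pose(100,0,(.6045,.0265,.121)))
a=get_image("scene")[...,::-1];cv2.imwrite("pics/s2.png",cv2.resize(a[130:240,290:390],(600,600*110//100),interpolation=cv2.INTER_CUBIC)[:600])
E
```

```text
7.2333 [0.6049672 0.0273036 0.3264018] [-0.9  0.3 -5.3] [ 0.02  0.01 -0.05]
total [ 0.4 -0.8 50.4] [ 0.1 -0.2  0. ] | n 2 row [ 0.2 -0.4 25.2] [ 0.07 -0.12  0.02]
```

View pics/s2.png

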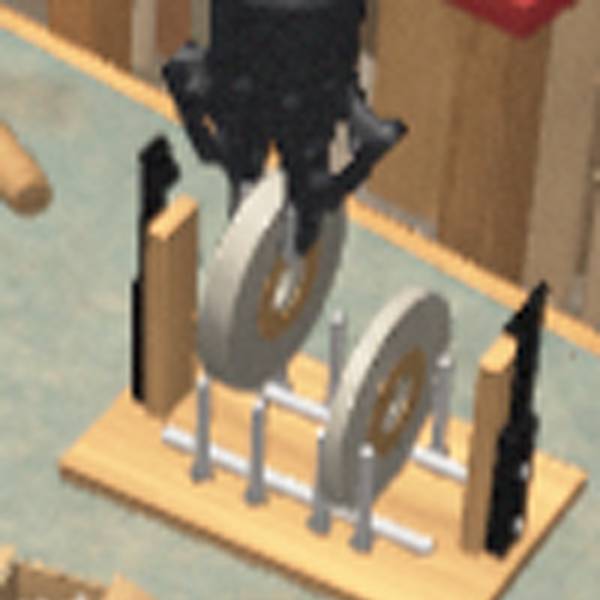

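>>> send_rows --rows '[{"delta_pos": [0.3, -0.5, 5], "rot": [0, 0, 0], "gripper": 12}, {"delta_pos": [0, 0, 5], "rot": [0, 0, 0], "gripper": 12}, {"delta_pos": [0, 0, 5], "rot": [0, 0, 0], "gripper": 12}, {"delta_pos": [0, 0, 5], "rot": [0, 0, 0], "gripper": 12}, {"delta_pos": [0, 0, 0], "rot": [0, 0, 0], "gripper": 12}]'

```text
clock: 7.7
eef_pos: [0.6048, 0.0268, 0.307]
tool_rot: [0.274, -3.126, -0.003]
wrist_force: [-0.1, -0.1, -4.6]
grip_width: 0.0189
finger_force: 83.1
```

>>> send_rows --rows '[{"delta_pos": [0, 0, 5], "rot": [0, 0, 0], "gripper": 12}, {"delta_pos": [0, 0, 5], "rot": [0, 0, 0], "gripper": 12}, {"delta_pos": [0, 0, 5], "rot": [0, 0, 0], "gripper": 12}, {"delta_pos": [0, 0, 4], "rot": [0, 0, 0], "gripper": 12}, {"delta_pos": [0, 0, 0], "rot": [0, 0, 0], "gripper": 12}]'

```text
clock: 8.12
eef_pos: [0.6047, 0.0268, 0.2882]
tool_rot: [0.275, -3.126, -0.003]
wrist_force: [-0.8, 0.3, -3.6]
grip_width: 0.019
finger_force: 83.1
```

```bash
python3 - <<'E'
from go import *
S=state();print(S["clock"],S["eef_pos"],S["wrist_force"].round(1),S["ft_torque"].round(2))
show(pose(100,0,(.6045,.0265,.121)))
E
```

```text
8.1167 [0.60471672 0.02683442 0.28815022] [-0.8  0.3 -3.6] [-0.06  0.01 -0.05]
total [ 0.2 -0.3 12.2] [ 0.1 -0.2  0. ] | n 1 row [ 0.2 -0.3 12.2] [ 0.13 -0.19  0.04]
```

>>> send_rows --rows '[{"delta_pos": [0, 0, 3], "rot": [0, 0, 0], "gripper": 12}, {"delta_pos": [0, 0, 3], "rot": [0, 0, 0], "gripper": 12}, {"delta_pos": [0, 0, 2], "rot": [0, 0, 0], "gripper": 12}, {"delta_pos": [0, 0, 0], "rot": [0, 0, 0], "gripper": 12}]'

```text
clock: 8.45
eef_pos: [0.6048, 0.0268, 0.2808]
tool_rot: [0.274, -3.127, -0.003]
wrist_force: [0.8, 0.3, -4.8]
grip_width: 0.019
finger_force: 83.1
```

>>> send_rows --rows '[{"delta_pos": [0, 0, 1], "rot": [0, 0, 0], "gripper": 12}, {"delta_pos": [0, 0, 1], "rot": [0, 0, 0], "gripper": 12}, {"delta_pos": [0, 0, 0], "rot": [0, 0, 0], "gripper": 12}]'

```text
clock: 8.7
eef_pos: [0.6048, 0.0268, 0.2792]
tool_rot: [0.275, -3.128, -0.003]
wrist_force: [-0.4, -0.1, -4.9]
grip_width: 0.0191
finger_force: 83.1
```

>>> send_rows --rows '[{"delta_pos": [0, 0, 1], "rot": [0, 0, 0], "gripper": 12}, {"delta_pos": [0, 0, 0], "rot": [0, 0, 0], "gripper": 12}]'

```text
clock: 8.87
eef_pos: [0.6048, 0.0268, 0.2782]
tool_rot: [0.275, -3.128, -0.003]
wrist_force: [1.3, 0.0, -4.4]
grip_width: 0.0194
finger_force: 83.1
```

>>> send_rows --rows '[{"delta_pos": [0, 0, 1], "rot": [0, 0, 0], "gripper": 12}, {"delta_pos": [0, 0, 0], "rot": [0, 0, 0], "gripper": 12}]'

```text
clock: 9.03
eef_pos: [0.6049, 0.0268, 0.2779]
tool_rot: [0.275, -3.128, -0.003]
wrist_force: [-2.7, -0.5, 0.8]
grip_width: 0.0192
finger_force: 84.2
```

>>> send_rows --rows '[{"delta_pos": [0, 0, 1], "rot": [0, 0, 0], "gripper": 12}, {"delta_pos": [0, 0, 0], "rot": [0, 0, 0], "gripper": 12}]'

```text
clock: 9.2
eef_pos: [0.6049, 0.0269, 0.2777]
tool_rot: [0.275, -3.129, -0.003]
wrist_force: [-6.6, 0.1, 10.8]
grip_width: 0.0191
finger_force: 85.6
```

>>> send_rows --rows '[{"delta_pos": [0, 0, 1], "rot": [0, 0, 0], "gripper": 12}, {"delta_pos": [0, 0, 0], "rot": [0, 0, 0], "gripper": 12}]'

```text
clock: 9.37
eef_pos: [0.6049, 0.0269, 0.2776]
tool_rot: [0.275, -3.129, -0.002]
wrist_force: [-10.3, -0.9, 19.5]
grip_width: 0.0189
finger_force: 86.7
```

>>> send_rows --rows '[{"delta_pos": [0, 0, -2.5], "rot": [0, 0, 0], "gripper": 12}, {"delta_pos": [2.5, 0, 0], "rot": [0, 0, 0], "gripper": 12}, {"delta_pos": [0, 0, 0], "rot": [0, 0, 0], "gripper": 12}]'

```text
clock: 9.62
eef_pos: [0.6021, 0.0264, 0.2774]
tool_rot: [0.275, -3.127, -0.003]
wrist_force: [-0.3, -0.4, -4.2]
grip_width: 0.0188
finger_force: 83.2
```

>>> send_rows --rows '[{"delta_pos": [0, 0, 1], "rot": [0, 0, 0], "gripper": 12}, {"delta_pos": [0, 0, 0], "rot": [0, 0, 0], "gripper": 12}]'

```text
clock: 9.78
eef_pos: [0.6025, 0.0264, 0.2768]
tool_rot: [0.275, -3.128, -0.003]
wrist_force: [-0.2, 0.5, -0.2]
grip_width: 0.0189
finger_force: 83.3
```

>>> send_rows --rows '[{"delta_pos": [0, 0, 1], "rot": [0, 0, 0], "gripper": 12}, {"delta_pos": [0, 0, 0], "rot": [0, 0, 0], "gripper": 12}]'

```text
clock: 9.95
eef_pos: [0.6026, 0.0264, 0.2767]
tool_rot: [0.275, -3.129, -0.003]
wrist_force: [-3.3, 0.4, 7.5]
grip_width: 0.0191
finger_force: 85.2
```

>>> send_rows --rows '[{"delta_pos": [0, 0, 1], "rot": [0, 0, 0], "gripper": 12}, {"delta_pos": [0, 0, 0], "rot": [0, 0, 0], "gripper": 12}]'

```text
clock: 10.12
eef_pos: [0.6026, 0.0265, 0.2767]
tool_rot: [-0.275, 3.13, 0.002]
wrist_force: [-6.3, 0.5, 16.5]
grip_width: 0.019
finger_force: 86.4
```

>>> send_rows --rows '[{"delta_pos": [0, 0, -2.5], "rot": [0, 0, 0], "gripper": 12}, {"delta_pos": [1.5, 0, 0], "rot": [0, 0, 0], "gripper": 12}, {"delta_pos": [0, 0, 0], "rot": [0, 0, 0], "gripper": 12}]'

```text
clock: 10.37
eef_pos: [0.601, 0.0261, 0.2775]
tool_rot: [0.275, -3.129, -0.003]
wrist_force: [2.2, -0.1, 0.9]
grip_width: 0.019
finger_force: 84.0
```

>>> send_rows --rows '[{"delta_pos": [0, 0, 1], "rot": [0, 0, 0], "gripper": 12}, {"delta_pos": [0, 0, 0], "rot": [0, 0, 0], "gripper": 12}]'

```text
clock: 10.53
eef_pos: [0.6012, 0.0262, 0.2772]
tool_rot: [0.275, -3.129, -0.003]
wrist_force: [-0.1, 1.8, 9.5]
grip_width: 0.0192
finger_force: 85.3
```

>>> send_rows --rows '[{"delta_pos": [0, 0, 1], "rot": [0, 0, 0], "gripper": 12}, {"delta_pos": [0, 0, 0], "rot": [0, 0, 0], "gripper": 12}]'

```text
clock: 10.7
eef_pos: [0.6014, 0.0263, 0.277]
tool_rot: [-0.275, 3.128, 0.003]
wrist_force: [0.2, 0.4, 13.1]
grip_width: 0.0191
finger_force: 85.7
```

>>> send_rows --rows '[{"delta_pos": [0, 0, 1], "rot": [0, 0, 0], "gripper": 12}, {"delta_pos": [0, 0, 0], "rot": [0, 0, 0], "gripper": 12}]'

```text
clock: 10.87
eef_pos: [0.6015, 0.0263, 0.2769]
tool_rot: [-0.275, 3.127, 0.002]
wrist_force: [-1.1, 1.5, 21.4]
grip_width: 0.0193
finger_force: 86.9
```

>>> send_rows --rows '[{"delta_pos": [0, 0, -1.8], "rot": [0, 0, 0], "gripper": 12}, {"delta_pos": [0, 0, 0], "rot": [0, 0, 0], "gripper": 12}]' --force 30

```text
clock: 11.03
eef_pos: [0.6013, 0.0262, 0.2772]
tool_rot: [-0.275, 3.129, 0.003]
wrist_force: [3.6, 1.9, 9.3]
grip_width: 0.0189
finger_force: 84.7
```

>>> send_rows --rows '[{"delta_pos": [0, 0, 0], "rot": [0, 0, 0], "gripper": 22}, {"delta_pos": [0, 0, 0], "rot": [0, 0, 0], "gripper": 26}, {"delta_pos": [0, 0, 0], "rot": [0, 0, 0], "gripper": 34}, {"delta_pos": [0, 0, 0], "rot": [0, 0, 0], "gripper": 40}, {"delta_pos": [0, 0, 0], "rot": [0, 0, 0], "gripper": 40}]'

```text
clock: 11.45
eef_pos: [0.6008, 0.0261, 0.2758]
tool_rot: [0.274, -3.127, -0.003]
wrist_force: [1.3, 0.1, 0.4]
grip_width: 0.0398
finger_force: 0.0
```

>>> send_rows --rows '[{"delta_pos": [0, 0, -20], "rot": [0, 0, 0], "gripper": 40}, {"delta_pos": [0, 0, -35], "rot": [0, 0, 0], "gripper": 40}, {"delta_pos": [0, 0, -40], "rot": [0, 0, 0], "gripper": 40}, {"delta_pos": [0, 0, -40], "rot": [0, 0, 0], "gripper": 40}, {"delta_pos": [0, 0, -20], "rot": [0, 0, 0], "gripper": 40}]'

```text
clock: 11.87
eef_pos: [0.6009, 0.0259, 0.4363]
tool_rot: [-0.275, 3.126, 0.002]
wrist_force: [0.0, 0.4, 1.0]
grip_width: 0.0401
finger_force: 0.0
```

```bash
python3 - <<'E'
from go import *
S=state();print(S["clock"],S["eef_pos"],S["wrist_force"].round(1))
a=get_image("scene")[...,::-1];cv2.imwrite("pics/scene3.png",a);t=get_image("top")[...,::-1];cv2.imwrite("pics/top3.png",t)
b=[cv2.resize(a[130:245,285:395],(480,500),interpolation=cv2.INTER_CUBIC),cv2.resize(t[160:245,185:236],(300,500),interpolation=cv2.INTER_CUBIC)]
cv2.imwrite("pics/v3.png",np.hstack(b))
E
```

```text
11.8667 [0.60093466 0.02590854 0.43630363] [0.  0.4 1. ]
```

View pics/v3.png

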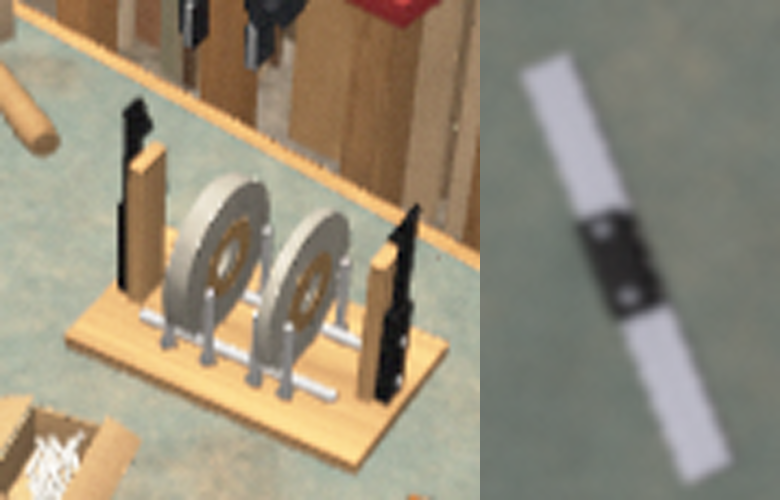

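```bash
python3 - <<'E'
from go import *
t=cv2.imread("pics/top3.png");s=cv2.imread("pics/scene3.png")
for c,z in(([(523,73),(570,53),(730,463),(688,482)],.014),):
    c=[(185+(x-480)/5.88-.4,160+y/5.88-.4) for x,y in c]
    for q in(np.array(c),refine(t,c,2)):
        P=np.array([plane("top",u,z)[:2] for u in q]);e=np.roll(P,-1,0)-P
        print(q.round(1).tolist(),"ctr",P.mean(0).round(4),np.linalg.norm(e,axis=1).round(4),np.degrees(np.arctan2(e[:,1],e[:,0])).round(1))
c=[(580,217),(628,205),(663,302),(618,318)];c=[(185+(x-480)/5.88-.4,160+y/5.88-.4) for x,y in c]
for q in(np.array(c),refine(t,c,1.5)):
    P=np.array([plane("top",u,.036)[:2] for u in q]);e=np.roll(P,-1,0)-P;print("grip",P.mean(0).round(4),np.linalg.norm(e,axis=1).round(4),np.degrees(np.arctan2(e[:,1],e[:,0])).round(1))
# scene: minAreaRect earlier + bar centre via two()
hsv=cv2.cvtColor(s,cv2.COLOR_BGR2HSV)
for nm,(x0,x1,y0,y1) in dict(thick=(325,350,170,205),thin=(347,366,185,212)).items():
    h=hsv[y0:y1,x0:x1];m=((h[...,1]>75)&(h[...,0]<25)).astype(np.uint8);k,l,st,ce=cv2.connectedComponentsWithStats(m);i=1+st[1:,4].argmax()
    p=np.argwhere(l==i)[:,::-1].astype(np.int32);e=cv2.fitEllipse(cv2.convexHull(p));print(nm,st[i],(np.array(e[0])+[x0,y0]).round(1),e[1])
yw=np.radians(10)
def F(c,p):return np.r_[np.array(c)+R.from_euler('z',yw).as_matrix()[:2,:2]@np.array(p[:2])/1e3,p[2]/1e3]
for cc in((.61,-.007),(.61,-.008)):
    print("pred thick,thin",proj("scene",F(cc,(0,25,80.5))),proj("scene",F(cc,(0,-41,80.5))))
# hook/bar: grip in scene
x0,x1,y0,y1=240,262,170,195;g=hsv[y0:y1,x0:x1,2];p=np.argwhere(g<70)[:,::-1];print("black scene",p.mean(0)+[x0,y0],len(p));print("pred bar grip ctr scene", proj("scene",[.4775,.294,.025]))
E
```

```text
[[191.9, 172.0], [199.9, 168.6], [227.1, 238.3], [220.0, 241.6]] ctr [0.4794 0.2958] [0.024  0.2088 0.0214 0.2091] [ -67.7 -159.   113.3   21.7]
[[191.8, 172.4], [199.1, 168.1], [227.0, 237.5], [219.3, 242.4]] ctr [0.4795 0.297 ] [0.0234 0.2088 0.0249 0.2094] [ -59.6 -158.4  121.2   21.2]
grip [0.4803 0.2929] [0.0228 0.0481 0.0219 0.0503] [ -77.  -160.4  108.6   20.4]
grip [0.4794 0.2937] [0.0283 0.0451 0.0262 0.0563] [ -85.  -157.9  118.6   23.2]
thick [ 7 10 11 18 85] [337.1 188.8] (7.4838032722473145, 18.855260848999023)
thin [ 4  3 10 19 92] [355.6 196.8] (6.711398124694824, 19.584720611572266)
pred thick,thin [337.11168009 189.01156298] [355.11688584 196.48453226]
pred thick,thin [337.34859672 189.15128564] [355.36332514 196.62888565]
black scene [250.84337349 182.73493976] 83
pred bar grip ctr scene [250.70191696 183.10522112]
```

```bash
python3 - <<'E'
from go import *
B=pose(111.3,0,(.4795,.295,.127));show(B);show(pose(111.3,0,(.4795,.295,.027)))
E
```

```text
total [ 73.6 286.1 153.3] [  0.    0.3 -11.3] | n 9 row [ 5.3 32.4 17. ] [ 0.    0.03 -1.25]
total [ 74.1 286.  253.3] [  0.    0.3 -11.3] | n 10 row [ 4.8 29.2 25.3] [ 0.    0.03 -1.13]
```

>>> send_rows --rows '[{"delta_pos": [5.3, 32.4, 3], "rot": [0, 0, -1.25], "gripper": 50}, {"delta_pos": [5.3, 32.4, 3], "rot": [0, 0, -1.25], "gripper": 50}, {"delta_pos": [5.3, 32.4, 3], "rot": [0, 0, -1.25], "gripper": 50}, {"delta_pos": [5.3, 32.4, 4], "rot": [0, 0, -1.25], "gripper": 50}, {"delta_pos": [5.3, 32.4, 25], "rot": [0, 0.1, -1.25], "gripper": 50}]'

```text
clock: 12.38
eef_pos: [0.5396, 0.1796, 0.3955]
tool_rot: [-0.446, 3.109, 0.004]
wrist_force: [1.2, 0.7, 0.2]
grip_width: 0.0496
finger_force: 0.0
```

>>> send_rows --rows '[{"delta_pos": [5.3, 32.4, 25], "rot": [0, 0.1, -1.25], "gripper": 50}, {"delta_pos": [5.3, 32.4, 30], "rot": [0, 0.1, -1.25], "gripper": 50}, {"delta_pos": [5.3, 32.4, 30], "rot": [0, 0, -1.25], "gripper": 50}, {"delta_pos": [5.3, 32.4, 30], "rot": [0, 0, -1.25], "gripper": 50}, {"delta_pos": [0, 0, 0], "rot": [0, 0, 0], "gripper": 50}]'

```text
clock: 12.8
eef_pos: [0.4784, 0.2923, 0.2781]
tool_rot: [0.585, -3.07, 0.001]
wrist_force: [-0.3, -0.6, -0.1]
grip_width: 0.0498
finger_force: 0.0
```

>>> send_rows --rows '[{"delta_pos": [0, 0, 0], "rot": [0, 0, 0], "gripper": 50}, {"delta_pos": [0, 0, 0], "rot": [0, 0, 0], "gripper": 50}]'

```text
clock: 12.97
eef_pos: [0.4821, 0.2892, 0.2844]
tool_rot: [0.579, -3.08, -0.002]
wrist_force: [-0.7, -0.6, 0.8]
grip_width: 0.0503
finger_force: 0.0
```

```bash
python3 - <<'E'
from go import *
S=state();print(S["clock"],S["eef_pos"],S["joint_pos"].round(2));show(pose(111.3,0,(.4795,.295,.027)))
E
```

```text
12.9667 [0.48207989 0.28916384 0.28439693] [ 0.47  0.45  1.61  0.    1.09 -1.47]
total [ -0.4   6.1 102.4] [ 0.1 -0.4 -0. ] | n 3 row [-0.1  2.1 34.1] [ 0.05 -0.13 -0.  ]
```

>>> send_rows --rows '[{"delta_pos": [-0.3, 4, 30], "rot": [0, -0.4, 0], "gripper": 50}, {"delta_pos": [0, 2, 30], "rot": [0, 0, 0], "gripper": 50}, {"delta_pos": [0, 0, 25], "rot": [0, 0, 0], "gripper": 50}, {"delta_pos": [0, 0, 12], "rot": [0, 0, 0], "gripper": 50}, {"delta_pos": [0, 0, 0], "rot": [0, 0, 0], "gripper": 50}]'

```text
clock: 13.38
eef_pos: [0.4799, 0.2943, 0.1859]
tool_rot: [0.578, -3.085, -0.003]
wrist_force: [0.1, 0.7, 0.6]
grip_width: 0.0501
finger_force: 0.0
```

```bash
python3 - <<'E'
from go import *
S=state();print(S["clock"],S["eef_pos"],S["wrist_force"].round(1));show(pose(111.3,0,(.4795,.295,.027)))
E
```

```text
13.3833 [0.47992531 0.29425531 0.18587316] [0.1 0.7 0.6]
total [0.1 0.8 3.9] [ 0.1 -0.2 -0.1] | n 1 row [0.1 0.8 3.9] [ 0.13 -0.15 -0.09]
```

>>> send_rows --rows '[{"delta_pos": [0, 0.8, 2], "rot": [0, 0, 0], "gripper": 40}, {"delta_pos": [0, 0, 0], "rot": [0, 0, 0], "gripper": 26}, {"delta_pos": [0, 0, 0], "rot": [0, 0, 0], "gripper": 16}, {"delta_pos": [0, 0, 0], "rot": [0, 0, 0], "gripper": 16}, {"delta_pos": [0, 0, 0], "rot": [0, 0, 0], "gripper": 16}]' --force 100

```text
clock: 13.8
eef_pos: [0.48, 0.2961, 0.1876]
tool_rot: [-0.58, 3.085, 0.005]
wrist_force: [-0.3, -1.7, 7.1]
grip_width: 0.022
finger_force: 98.9
```

>>> send_rows --rows '[{"delta_pos": [0, 0, 0], "rot": [0, 0, 0], "gripper": 16}, {"delta_pos": [0, 0, 0], "rot": [0, 0, 0], "gripper": 16}]'

```text
clock: 13.97
eef_pos: [0.48, 0.2961, 0.1876]
tool_rot: [-0.58, 3.085, 0.005]
wrist_force: [-0.9, -2.1, 7.5]
grip_width: 0.0219
finger_force: 98.9
```

```bash
python3 - <<'E'
from go import *
S=state();A=cur();print(S["clock"],S["eef_pos"],S["wrist_force"].round(1),S["grip_width"],"yaw",np.degrees(np.arctan2(A[1,1],A[0,1])))
U=A.copy();U[2,3]=.46
M=pose(10,0,(.50,.16,.46-.155));G=pose(10,0,(.6085,-.0078,.46-.155));show(M,U);show(G,M)
E
```

```text
13.9667 [0.48000688 0.29608836 0.18759139] [-0.9 -2.1  7.5] 0.02190194785721338 yaw 111.28438062393543
total [  30.8 -134.1   -0.5] [  0.3   0.  101.3] | n 15 row [-5.9 -8.7 -0. ] [0.02 0.   6.75]
total [-184.1   77.7    0. ] [ 0.  0. -0.] | n 5 row [-36.8  15.5   0. ] [ 0.  0. -0.]
```

>>> send_rows --rows '[{"delta_pos": [0, 0, -15], "rot": [0, 0, 0], "gripper": 16}, {"delta_pos": [0, 0, -37], "rot": [0, 0, 0], "gripper": 16}, {"delta_pos": [0, 0, -40], "rot": [0, 0, 0], "gripper": 16}, {"delta_pos": [0, 0, -40], "rot": [0, 0, 0], "gripper": 16}, {"delta_pos": [0, 0, -40], "rot": [0, 0, 0], "gripper": 16}]'

```text
clock: 14.38
eef_pos: [0.4791, 0.2952, 0.3607]
tool_rot: [-0.58, 3.086, 0.005]
wrist_force: [1.1, -1.1, -1.4]
grip_width: 0.022
finger_force: 98.3
```

>>> send_rows --rows '[{"delta_pos": [0, 0, -40], "rot": [0, 0, 0], "gripper": 16}, {"delta_pos": [0, 0, -40], "rot": [0, 0, 0], "gripper": 16}, {"delta_pos": [0, 0, -20], "rot": [0, 0, 0], "gripper": 16}, {"delta_pos": [-5.9, -8.7, 0], "rot": [0.02, 0, 6.75], "gripper": 16}, {"delta_pos": [-5.9, -8.7, 0], "rot": [0.02, 0, 6.75], "gripper": 16}]'

```text
clock: 14.8
eef_pos: [0.4957, 0.2822, 0.4605]
tool_rot: [-0.206, 3.131, 0.006]
wrist_force: [-0.0, -0.6, -1.9]
grip_width: 0.0221
finger_force: 98.3
```

>>> send_rows --rows '[{"delta_pos": [-5.9, -8.7, 0], "rot": [0.02, 0, 6.75], "gripper": 16}, {"delta_pos": [-5.9, -8.7, 0], "rot": [0.02, 0, 6.75], "gripper": 16}, {"delta_pos": [-5.9, -8.7, 0], "rot": [0.02, 0, 6.75], "gripper": 16}, {"delta_pos": [-5.9, -8.7, 0], "rot": [0.02, 0, 6.75], "gripper": 16}, {"delta_pos": [-5.9, -8.7, 0], "rot": [0.02, 0, 6.75], "gripper": 16}]'

```text
clock: 15.22
eef_pos: [0.5208, 0.2361, 0.4584]
tool_rot: [0.715, 3.059, 0.001]
wrist_force: [0.4, 0.1, -1.5]
grip_width: 0.0222
finger_force: 98.3
```

>>> send_rows --rows '[{"delta_pos": [-5.9, -8.7, 0], "rot": [0.02, 0, 6.75], "gripper": 16}, {"delta_pos": [-5.9, -8.7, 0], "rot": [0.02, 0, 6.75], "gripper": 16}, {"delta_pos": [-5.9, -8.7, 0], "rot": [0.02, 0, 6.75], "gripper": 16}, {"delta_pos": [-5.9, -8.7, 0], "rot": [0.02, 0, 6.75], "gripper": 16}, {"delta_pos": [-5.9, -8.7, 0], "rot": [0.02, 0, 6.75], "gripper": 16}]'

```text
clock: 15.63
eef_pos: [0.5157, 0.1845, 0.4585]
tool_rot: [-1.572, -2.72, 0.001]
wrist_force: [-0.4, -0.5, -2.2]
grip_width: 0.0217
finger_force: 98.3
```

>>> send_rows --rows '[{"delta_pos": [-5.9, -8.7, 0], "rot": [0.02, 0, 6.75], "gripper": 16}, {"delta_pos": [-5.9, -8.7, 0], "rot": [0.02, 0, 6.75], "gripper": 16}, {"delta_pos": [-5.9, -8.7, 0], "rot": [0.02, 0, 6.75], "gripper": 16}, {"delta_pos": [0, 0, 0], "rot": [0, 0, 0], "gripper": 16}, {"delta_pos": [0, 0, 0], "rot": [0, 0, 0], "gripper": 16}]'

```text
clock: 16.05
eef_pos: [0.499, 0.1585, 0.4586]
tool_rot: [-2.015, -2.41, 0.002]
wrist_force: [-0.2, -0.3, -1.3]
grip_width: 0.0218
finger_force: 98.3
```

```bash
python3 - <<'E'
from go import *
S=state();A=cur();print(S["clock"],S["eef_pos"],S["joint_pos"].round(2),S["wrist_force"].round(1),S["ft_torque"].round(2),S["grip_width"])
show(pose(10,0,(.6085,-.0078,.46-.155)))
E
```

```text
16.05 [0.49901206 0.15848365 0.45855964] [ 0.24  0.2   1.52 -0.    1.42  0.06] [-0.2 -0.3 -1.3] [-0.02  0.02 -0.02] 0.021787889161548685
total [-183.1   78.3   -1.4] [-0.1  0.   0.2] | n 5 row [-36.6  15.7  -0.3] [-0.02  0.01  0.04]
```

>>> send_rows --rows '[{"delta_pos": [-36.6, 15.7, 0], "rot": [0, 0, 0], "gripper": 16}, {"delta_pos": [-36.6, 15.7, 0], "rot": [0, 0, 0], "gripper": 16}, {"delta_pos": [-36.6, 15.7, 0], "rot": [0, 0, 0], "gripper": 16}, {"delta_pos": [-36.6, 15.7, 0], "rot": [0, 0, 0], "gripper": 16}, {"delta_pos": [-36.6, 15.7, 0], "rot": [0, 0, 0.2], "gripper": 16}]'

```text
clock: 16.47
eef_pos: [0.6095, -0.0092, 0.4578]
tool_rot: [-2.016, -2.408, 0.004]
wrist_force: [1.3, 0.3, -1.1]
grip_width: 0.0218
finger_force: 98.4
```

>>> send_rows --rows '[{"delta_pos": [0, 0, 20], "rot": [0, 0, 0], "gripper": 16}, {"delta_pos": [0, 0, 18], "rot": [0, 0, 0], "gripper": 16}, {"delta_pos": [0, 0, 10], "rot": [0, 0, 0], "gripper": 16}, {"delta_pos": [0, 0, 0], "rot": [0, 0, 0], "gripper": 16}, {"delta_pos": [0, 0, 0], "rot": [0, 0, 0], "gripper": 16}]'

```text
clock: 16.88
eef_pos: [0.6085, -0.0074, 0.4099]
tool_rot: [-2.019, -2.405, 0.004]
wrist_force: [-0.1, -0.4, -1.2]
grip_width: 0.0222
finger_force: 98.7
```

```bash
python3 - <<'E'
from go import *
S=state();A=cur();print(S["clock"],S["eef_pos"],S["wrist_force"].round(1),S["ft_torque"].round(2),S["grip_width"])
show(pose(10,0,(.610,-.0078,.3346-.155)))
a=get_image("scene")[...,::-1];cv2.imwrite("pics/scene4.png",a);t=get_image("top")[...,::-1];cv2.imwrite("pics/top4.png",t)
b=[cv2.resize(a[120:245,295:395],(400,500),interpolation=cv2.INTER_CUBIC),cv2.resize(t[100:200,255:375],(400,333),interpolation=cv2.INTER_CUBIC)]
b[1]=cv2.copyMakeBorder(b[1],0,167,0,0,cv2.BORDER_CONSTANT)
cv2.imwrite("pics/v4.png",np.hstack(b))
E
```

```text
16.8833 [ 0.60847215 -0.00735573  0.40993625] [-0.1 -0.4 -1.2] [ 0.05 -0.05 -0.  ] 0.022238973368800947
total [-0.6  1.7 75.3] [-0.2  0.  -0. ] | n 2 row [-0.3  0.8 37.7] [-0.09  0.02 -0.01]
```

View pics/v4.png

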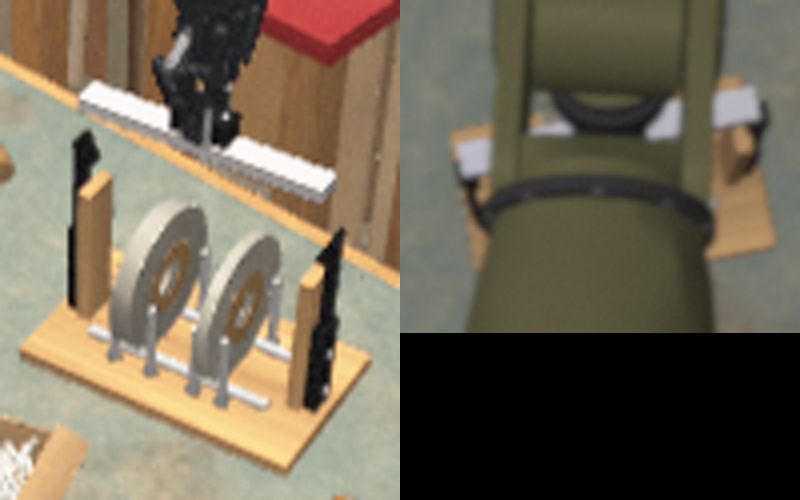

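```bash
python3 - <<'E'
from go import *
s=cv2.imread("pics/scene4.png");t=cv2.imread("pics/top4.png")
def F(c,p,yaw=10):return np.r_[np.array(c)+R.from_euler('z',yaw,degrees=True).as_matrix()[:2,:2]@np.array(p[:2])/1e3,p[2]/1e3]
c=(.6085,-.0074)
for n,o,sc in(("scene",(295,120),4),("top",(255,100),3.333)):
    for nm,P in dict(La=(-12,105,236.3),Lb=(12,105,236.3),Ra=(-12,-105,236.3),Rb=(12,-105,236.3)).items():
        u=proj(n,F(c,P));print("bar",n,nm,((u-o+.4)*sc).round(0),end=" ")
    for nm,P in dict(hL=(0,111,189),hR=(0,-111,189),mid=(0,0,189)).items():
        u=proj(n,F((.61,-.008),P));print(n,nm,((u-o+.4)*sc).round(0),end=" ")
    print()
# hook tips: black pixels in scene
for nm,(x0,x1,y0,y1) in dict(L=(310,322,145,165),R=(370,386,170,195)).items():
    g=s[y0:y1,x0:x1].max(2);p=np.argwhere(g<65);top=p[:,0].min();q=p[p[:,0]<=top+1];print("hook",nm,"apex px",q[:,1].mean()+x0,top+y0)
x0,y0=310,130;m=(s[y0:172,x0:385].min(2)>190).astype(np.uint8)
x0,x1,y0,y1=310,385,135,175;g=s[y0:y1,x0:x1];m=(g.min(2)>185).astype(np.uint8);k,l,st,ce=cv2.connectedComponentsWithStats(m)
for i in range(1,k):
    if st[i,4]>25:
        p=np.argwhere(l==i)[:,::-1];print("white",st[i,:]+[x0,y0,0,0,0])
E
```

```text
bar scene La [78. 96.] bar scene Lb [95. 80.] bar scene Ra [324. 190.] bar scene Rb [340. 172.] scene hL [ 81. 134.] scene hR [335. 234.] scene mid [205. 183.] 
bar top La [ 67. 176.] bar top Lb [ 60. 142.] bar top Ra [365. 118.] bar top Rb [358.  84.] top hL [ 63. 172.] top hR [364. 113.] top mid [214. 143.] 
hook L apex px 316.2 153
hook R apex px 379.6666666666667 177
white [315 140  22  13 120]
white [351 154  28  14 145]
```

>>> send_rows --rows '[{"delta_pos": [-1.8, 1.2, 10], "rot": [0, 0, 0], "gripper": 16}, {"delta_pos": [0, 0, 8], "rot": [0, 0, 0], "gripper": 16}, {"delta_pos": [0, 0, 8], "rot": [0, 0, 0], "gripper": 16}, {"delta_pos": [0, 0, 0], "rot": [0, 0, 0], "gripper": 16}, {"delta_pos": [0, 0, 0], "rot": [0, 0, 0], "gripper": 16}]'

```text
clock: 17.4
eef_pos: [0.6097, -0.0095, 0.3828]
tool_rot: [-2.021, -2.402, 0.006]
wrist_force: [-0.2, 0.2, -1.8]
grip_width: 0.022
finger_force: 98.7
```

>>> send_rows --rows '[{"delta_pos": [0, 0, 3], "rot": [0, 0, 0], "gripper": 16}, {"delta_pos": [0, 0, 3], "rot": [0, 0, 0], "gripper": 16}, {"delta_pos": [0, 0, 3], "rot": [0, 0, 0], "gripper": 16}, {"delta_pos": [0, 0, 3], "rot": [0, 0, 0], "gripper": 16}, {"delta_pos": [0, 0, 0], "rot": [0, 0, 0], "gripper": 16}]'

```text
clock: 17.82
eef_pos: [0.6096, -0.0095, 0.3707]
tool_rot: [-2.021, -2.402, 0.005]
wrist_force: [0.5, -1.3, -1.8]
grip_width: 0.0223
finger_force: 98.7
```

```bash
python3 - <<'E'
from go import *
S=state();print(S["clock"],S["eef_pos"],S["wrist_force"].round(1),S["ft_torque"].round(2))
show(pose(10,0,(.610,-.009,.3346-.155)))
E
```

```text
17.8167 [ 0.60964568 -0.00954571  0.37071211] [ 0.5 -1.3 -1.8] [ 0.01 -0.03  0.  ]
total [ 0.5  0.6 36.1] [-0.2  0.  -0.2] | n 1 row [ 0.5  0.6 36.1] [-0.23  0.04 -0.16]
```

Underside at about z=183 mm; lead-in engages from here. Lower in small steps.

>>> send_rows --rows '[{"delta_pos": [0, 0, 2], "rot": [0, 0, -0.2], "gripper": 16}, {"delta_pos": [0, 0, 2], "rot": [0, 0, 0], "gripper": 16}, {"delta_pos": [0, 0, 2], "rot": [0, 0, 0], "gripper": 16}, {"delta_pos": [0, 0, 0], "rot": [0, 0, 0], "gripper": 16}]'

```text
clock: 18.15
eef_pos: [0.6097, -0.0096, 0.3652]
tool_rot: [-2.018, -2.406, 0.005]
wrist_force: [0.9, -1.7, -0.7]
grip_width: 0.0222
finger_force: 98.7
```

>>> send_rows --rows '[{"delta_pos": [0, 0, 2], "rot": [0, 0, 0], "gripper": 16}, {"delta_pos": [0, 0, 2], "rot": [0, 0, 0], "gripper": 16}, {"delta_pos": [0, 0, 0], "rot": [0, 0, 0], "gripper": 16}]'

```text
clock: 18.4
eef_pos: [0.6097, -0.0096, 0.3616]
tool_rot: [-2.018, -2.407, 0.004]
wrist_force: [1.6, -0.3, 1.8]
grip_width: 0.0217
finger_force: 98.9
```

>>> send_rows --rows '[{"delta_pos": [0, 0, 2], "rot": [0, 0, 0], "gripper": 16}, {"delta_pos": [0, 0, 2], "rot": [0, 0, 0], "gripper": 16}, {"delta_pos": [0, 0, 0], "rot": [0, 0, 0], "gripper": 16}]'

```text
clock: 18.65
eef_pos: [0.6097, -0.0096, 0.3578]
tool_rot: [-2.018, -2.407, 0.003]
wrist_force: [1.0, 0.7, 3.9]
grip_width: 0.022
finger_force: 99.4
```

>>> send_rows --rows '[{"delta_pos": [0, 0, 2], "rot": [0, 0, 0], "gripper": 16}, {"delta_pos": [0, 0, 2], "rot": [0, 0, 0], "gripper": 16}, {"delta_pos": [0, 0, 2], "rot": [0, 0, 0], "gripper": 16}, {"delta_pos": [0, 0, 0], "rot": [0, 0, 0], "gripper": 16}]'

```text
clock: 18.98
eef_pos: [0.6097, -0.0096, 0.3511]
tool_rot: [-2.018, -2.406, 0.005]
wrist_force: [1.1, -0.5, -0.0]
grip_width: 0.0221
finger_force: 99.0
```

>>> send_rows --rows '[{"delta_pos": [0, 0, 2], "rot": [0, 0, 0], "gripper": 16}, {"delta_pos": [0, 0, 2], "rot": [0, 0, 0], "gripper": 16}, {"delta_pos": [0, 0, 2], "rot": [0, 0, 0], "gripper": 16}, {"delta_pos": [0, 0, 2], "rot": [0, 0, 0], "gripper": 16}, {"delta_pos": [0, 0, 0], "rot": [0, 0, 0], "gripper": 16}]'

```text
clock: 19.4
eef_pos: [0.6096, -0.0096, 0.3429]
tool_rot: [-2.017, -2.406, 0.005]
wrist_force: [1.5, 0.3, -2.0]
grip_width: 0.0218
finger_force: 98.8
```

>>> send_rows --rows '[{"delta_pos": [0, 0, 2], "rot": [0, 0, 0], "gripper": 16}, {"delta_pos": [0, 0, 2], "rot": [0, 0, 0], "gripper": 16}, {"delta_pos": [0, 0, 0], "rot": [0, 0, 0], "gripper": 16}]'

```text
clock: 19.65
eef_pos: [0.6096, -0.0096, 0.339]
tool_rot: [-2.018, -2.406, 0.005]
wrist_force: [1.2, -0.7, -0.4]
grip_width: 0.022
finger_force: 98.8
```

>>> send_rows --rows '[{"delta_pos": [0, 0, 1.5], "rot": [0, 0, 0], "gripper": 16}, {"delta_pos": [0, 0, 1.5], "rot": [0, 0, 0], "gripper": 16}, {"delta_pos": [0, 0, 0], "rot": [0, 0, 0], "gripper": 16}]'

```text
clock: 19.9
eef_pos: [0.6095, -0.0096, 0.3356]
tool_rot: [-2.017, -2.405, 0.006]
wrist_force: [0.2, -0.2, -2.4]
grip_width: 0.0221
finger_force: 98.5
```

>>> send_rows --rows '[{"delta_pos": [0, 0, 1], "rot": [0, 0, 0], "gripper": 16}, {"delta_pos": [0, 0, 0], "rot": [0, 0, 0], "gripper": 16}]'

```text
clock: 20.07
eef_pos: [0.6095, -0.0096, 0.335]
tool_rot: [-2.017, -2.406, 0.005]
wrist_force: [0.7, 0.5, -2.3]
grip_width: 0.0221
finger_force: 98.5
```

>>> send_rows --rows '[{"delta_pos": [0, 0, 1], "rot": [0, 0, 0], "gripper": 16}, {"delta_pos": [0, 0, 0], "rot": [0, 0, 0], "gripper": 16}]'

```text
clock: 20.23
eef_pos: [0.6096, -0.0096, 0.3347]
tool_rot: [-2.018, -2.406, 0.004]
wrist_force: [-1.1, 1.2, 0.6]
grip_width: 0.0219
finger_force: 99.0
```

>>> send_rows --rows '[{"delta_pos": [0, 0, 1], "rot": [0, 0, 0], "gripper": 16}, {"delta_pos": [0, 0, 0], "rot": [0, 0, 0], "gripper": 16}]'

```text
clock: 20.4
eef_pos: [0.6095, -0.0095, 0.3346]
tool_rot: [-2.018, -2.407, 0.004]
wrist_force: [-6.5, 1.5, 9.8]
grip_width: 0.0222
finger_force: 100.0
```

>>> send_rows --rows '[{"delta_pos": [0, 0, 1], "rot": [0, 0, 0], "gripper": 16}, {"delta_pos": [0, 0, 0], "rot": [0, 0, 0], "gripper": 16}]'

```text
clock: 20.57
eef_pos: [0.6094, -0.0096, 0.3345]
tool_rot: [-2.018, -2.407, 0.003]
wrist_force: [-10.6, 1.4, 17.9]
grip_width: 0.0219
finger_force: 101.0
```

>>> send_rows --rows '[{"delta_pos": [0, 0, 1], "rot": [0, 0, 0], "gripper": 16}, {"delta_pos": [0, 0, 0], "rot": [0, 0, 0], "gripper": 16}]'

```text
clock: 20.73
eef_pos: [0.6093, -0.0095, 0.3345]
tool_rot: [2.018, 2.407, -0.003]
wrist_force: [-15.2, 0.8, 25.8]
grip_width: 0.0221
finger_force: 102.1
```

>>> send_rows --rows '[{"delta_pos": [0, 0, -2.5], "rot": [0, 0, 0], "gripper": 16}, {"delta_pos": [0, 0, 0], "rot": [0, 0, 0], "gripper": 16}]' --force 30

```text
clock: 20.9
eef_pos: [0.6096, -0.0096, 0.3346]
tool_rot: [-2.018, -2.407, 0.004]
wrist_force: [-0.1, 0.0, 5.8]
grip_width: 0.0221
finger_force: 99.7
```

>>> send_rows --rows '[{"delta_pos": [0, 0, 0], "rot": [0, 0, 0], "gripper": 25}, {"delta_pos": [0, 0, 0], "rot": [0, 0, 0], "gripper": 32}, {"delta_pos": [0, 0, 0], "rot": [0, 0, 0], "gripper": 44}, {"delta_pos": [0, 0, 0], "rot": [0, 0, 0], "gripper": 50}, {"delta_pos": [0, 0, 0], "rot": [0, 0, 0], "gripper": 50}]'

```text
clock: 21.32
eef_pos: [0.6096, -0.0096, 0.3338]
tool_rot: [-2.018, -2.406, 0.005]
wrist_force: [0.5, -0.8, 1.5]
grip_width: 0.0501
finger_force: 0.0
```

>>> send_rows --rows '[{"delta_pos": [0, 0, -15], "rot": [0, 0, 0], "gripper": 50}, {"delta_pos": [0, 0, -30], "rot": [0, 0, 0], "gripper": 50}, {"delta_pos": [0, 0, -40], "rot": [0, 0, 0], "gripper": 50}, {"delta_pos": [0, -20, -30], "rot": [0, 0, 0], "gripper": 50}, {"delta_pos": [0, -40, 0], "rot": [0, 0, 0], "gripper": 50}]'

```text
clock: 21.73
eef_pos: [0.5517, -0.0197, 0.4548]
tool_rot: [2.014, 2.403, 0.004]
wrist_force: [0.1, 0.0, 0.6]
grip_width: 0.0498
finger_force: 0.0
```

>>> send_rows --rows '[{"delta_pos": [0, -40, 0], "rot": [0, 0, 0], "gripper": 50}, {"delta_pos": [0, -40, 0], "rot": [0, 0, 0], "gripper": 50}, {"delta_pos": [0, -40, 0], "rot": [0, 0, 0], "gripper": 50}, {"delta_pos": [0, -20, 0], "rot": [0, 0, 0], "gripper": 50}, {"delta_pos": [0, 0, 0], "rot": [0, 0, 0], "gripper": 50}]'

```text
clock: 22.15
eef_pos: [0.4101, -0.0446, 0.4503]
tool_rot: [-2.02, -2.406, 0.004]
wrist_force: [-0.8, 0.2, 0.3]
grip_width: 0.0499
finger_force: 0.0
```

```bash
python3 - <<'E'
from go import *
S=state();print(S["clock"],S["eef_pos"],S["wrist_force"].round(1))
s=get_image("scene")[...,::-1];cv2.imwrite("pics/scene5.png",s);t=get_image("top")[...,::-1];cv2.imwrite("pics/top5.png",t)
o=cv2.imread("pics/scene3.png")
for n,im in(("before",o),("after",s)):
  for nm,(x0,x1,y0,y1) in dict(L=(308,322,145,165),R=(370,388,170,195)).items():
    g=im[y0:y1,x0:x1].max(2);p=np.argwhere(g<65);top=p[:,0].min();q=p[p[:,0]<=top+1];print(n,nm,"apex px",q[:,1].mean()+x0,top+y0,len(p))
def F(p,c=(.61,-.0085),yaw=10):return np.r_[np.array(c)+R.from_euler('z',yaw,degrees=True).as_matrix()[:2,:2]@np.array(p[:2])/1e3,p[2]/1e3]
for n,im in(("scene",s),("top",t)):
  pr=[proj(n,F(P)) for P in((-12,105,161),(12,105,161),(12,-105,161),(-12,-105,161))];a=np.min(pr,0).astype(int)-8;b=np.max(pr,0).astype(int)+9
  print(n,"pred",np.round(pr,1).tolist())
  g=im[a[1]:b[1],a[0]:b[0]].astype(int);m=((g.min(2)>(175 if n=="scene" else 130))&(g.max(2)-g.min(2)<28)).astype(np.uint8);k,l,st,ce=cv2.connectedComponentsWithStats(m)
  for i in range(1,k):
    if st[i,4]>15:
      p=np.argwhere(l==i)[:,::-1].astype(np.float32);print("  white",st[i,4],(cv2.boxPoints(cv2.minAreaRect(p))+a).round(1).tolist())
E
```

```text
22.15 [ 0.41013251 -0.0446003   0.45025685] [-0.8  0.2  0.3]
before L apex px 316.2 153 50
before R apex px 379.6666666666667 177 60
after L apex px 314.5 145 250
after R apex px 379.6666666666667 177 59
scene pred [[314.6, 163.0], [318.6, 159.0], [377.7, 182.4], [374.0, 186.7]]
  white 109 [[319.3, 165.7], [321.6, 160.0], [338.1, 166.7], [335.9, 172.3]]
  white 45 [[325.8, 180.8], [331.2, 172.8], [335.8, 175.8], [330.4, 183.9]]
  white 153 [[350.5, 178.2], [352.9, 172.3], [376.1, 181.7], [373.8, 187.5]]
  white 33 [[346.3, 192.1], [352.0, 181.9], [354.4, 183.2], [348.8, 193.4]]
top pred [[278.0, 157.7], [276.2, 148.3], [359.7, 132.0], [361.6, 141.4]]
  white 286 [[327.6, 138.2], [357.6, 133.0], [359.3, 142.6], [329.3, 147.8]]
  white 301 [[277.2, 147.8], [306.8, 141.8], [308.8, 152.0], [279.2, 158.0]]
  white 20 [[338.6, 161.6], [347.8, 159.3], [348.3, 161.2], [339.1, 163.5]]
```

>>> send_rows --rows '[{"delta_pos": [40, 0, 0], "rot": [0, 0, 0], "gripper": 50}, {"delta_pos": [40, 0, 0], "rot": [0, 0, 0], "gripper": 50}, {"delta_pos": [40, 0, 0], "rot": [0, 0, 0], "gripper": 50}, {"delta_pos": [40, 0, 0], "rot": [0, 0, 0], "gripper": 50}, {"delta_pos": [40, 0, 0], "rot": [0, 0, 0], "gripper": 50}]'

```text
clock: 22.67
eef_pos: [0.3782, 0.1549, 0.4494]
tool_rot: [-2.018, -2.406, 0.005]
wrist_force: [0.9, -0.7, 0.8]
grip_width: 0.0499
finger_force: 0.0
```

>>> send_rows --rows '[{"delta_pos": [40, 0, 0], "rot": [0, 0, 0], "gripper": 50}, {"delta_pos": [40, 0, 0], "rot": [0, 0, 0], "gripper": 50}, {"delta_pos": [0, 0, 0], "rot": [0, 0, 0], "gripper": 50}]'

```text
clock: 22.92
eef_pos: [0.3634, 0.237, 0.4489]
tool_rot: [-2.01, -2.411, 0.005]
wrist_force: [0.6, -0.1, -0.2]
grip_width: 0.05
finger_force: 0.0
```

```bash
python3 - <<'E'
from go import *
S=state();print(S["clock"],S["eef_pos"])
s=get_image("scene")[...,::-1];cv2.imwrite("pics/scene6.png",s)
for f in("scene3","scene5","scene6"):
  im=cv2.imread(f"pics/{f}.png")
  for nm,(x0,x1,y0,y1) in dict(L=(308,324,148,175),R=(370,388,170,195)).items():
    g=im[y0:y1,x0:x1].max(2);print(f,nm,[ (y+y0,(np.where(r<65)[0]+x0).tolist()) for y,r in enumerate(g) if (r<65).any()][:14])
t0=cv2.imread("pics/top0.png").astype(int);t=get_image("top")[...,::-1].astype(int);s0=cv2.imread("pics/scene0.png").astype(int)
for nm,(x0,x1,y0,y1) in dict(box=(292,342,212,258),tapem=(254,288,225,246),tape=(340,383,220,262)).items():
  print(nm,"changed px",(np.abs(t-t0)[y0:y1,x0:x1].max(2)>40).sum())
E
```

```text
22.9167 [0.36336053 0.23700334 0.44886291]
scene3 L [(153, [316, 317]), (154, [315, 316, 317]), (155, [314, 315, 316, 317]), (156, [313, 314, 315, 316, 317, 318]), (157, [314, 315, 316, 317, 318]), (158, [314, 315, 316, 317, 318, 319]), (159, [314, 315, 316, 317, 318, 319]), (160, [314, 315, 316, 317, 318]), (161, [314, 315, 316, 317]), (162, [314, 315, 316]), (163, [314, 315, 316]), (164, [314, 315, 316]), (165, [314, 315]), (166, [313, 314])]
scene3 R [(177, [380]), (178, [379, 380]), (179, [379, 380]), (180, [378, 379]), (181, [377, 378, 379]), (182, [376, 377, 378, 379]), (183, [375, 376, 377, 378, 379]), (184, [374, 375, 376, 377, 378, 379]), (185, [375, 376, 377, 378, 379]), (186, [376, 377, 378, 379]), (187, [377, 378, 379]), (188, [376, 377, 378]), (189, [376, 377, 378]), (190, [376, 377, 378])]
scene5 L [(148, [308, 309, 310, 311, 312, 313, 314, 315, 316, 317, 318, 319, 320, 323]), (149, [308, 309, 310, 311, 312, 313, 314, 315, 316, 317, 318, 319, 323]), (150, [308, 309, 310, 311, 312, 313, 314, 315, 316, 317, 318, 319, 323]), (151, [308, 309, 310, 311, 312, 313, 314, 315, 3
[... 1252 characters left out ...]
317]), (156, [313, 314, 315, 316, 317, 318]), (157, [314, 315, 316, 317, 318]), (158, [314, 315, 316, 317, 318, 319]), (159, [314, 315, 316, 317, 318]), (160, [314, 315, 316, 317]), (161, [314, 315, 316]), (162, [314]), (163, [314]), (164, [314]), (165, [314]), (166, [313, 314])]
scene6 R [(177, [380]), (178, [379, 380]), (179, [379, 380]), (180, [378, 379]), (181, [377, 378, 379]), (182, [376, 377, 378, 379]), (183, [376, 377, 378, 379]), (184, [375, 376, 377, 378, 379]), (185, [375, 376, 377, 378, 379]), (186, [376, 377, 378, 379]), (187, [376, 377, 378, 379]), (188, [376, 377, 378, 379]), (189, [376, 377, 378]), (190, [376, 377, 378])]
box changed px 0
tapem changed px 0
tape changed px 0
```

Both hook outlines match the unbent state, the bar is seated under them, and none of the bystanders has moved.

```bash
python3 -c "
from plant import *
print(job_done())"
```

```text
the job is handed in; nothing more can be done
None
```

The job is handed in at about 23 s: the thick wheel stands down on its rails in the wide slot, and the keeper bar is seated with both snap hooks back to straight over its ends; the thin wheel still stands in its slot and the screw box, tape measure and tape roll have not moved.

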